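# Finish packing the toolbox, then hold the inspection lamp over it

## Task

Finish packing the open aluminium toolbox: set the screw jar down upright in the larger free bay and the bit case upright in the narrow free bay, not dropping either. Then draw the inspection lamp up out of its charging dock, turn it until it lies level with its light strip facing straight down, and finish while still gripping it, holding it still over the middle of the toolbox, a good hand's breadth above the rim, to light the packed contents for checking. The lamp rests on nothing but the fingers, and everything else on the bench and in the toolbox stays where it is.

Things in the scene. Friction and masses are not known exactly. Their poses are not given: they have to be found in the camera images.
- toolbox: open aluminium toolbox, fixed on the bench: x along its 300 mm length, y across its 200 mm width towards the hinge, z up; walls 4 mm thick, rim 100 mm above the bench. The lid stands open on the hinge side (+y), leaning 15 deg outwards, its edge 300 mm above the bench. Carrying handle and latches stick out 25 mm on the -y side. Origin under its middle
- toolbox_rim (a point): centre of the toolbox's open top, 100 mm above the bench; axes as the toolbox. Below it: on the -y side a row of five bays from -x to +x: small, round, small, narrow, small, parted by dividers 4 mm thick that reach only 40 mm above the bench; the small bays hold things no higher than that, so fingers have room there above 40 mm. On the +y side one long bay with tools lying in it
- round_bay (a point): centre of the floor of the free bay for the jar, 4 mm above the bench; the bay is 70 mm along the toolbox's x and 74 mm along its y; axes as the toolbox's
- narrow_bay (a point): centre of the floor of the free bay for the bit case, 4 mm above the bench; the bay is 54 mm along the toolbox's x and 74 mm along its y; axes as the toolbox's
- jar_center (a point): middle of the screw jar, a straight-sided glass jar with a steel screw cap, standing on the bench: 60 mm diameter, 90 mm high, this point 45 mm above its foot, z up its axis; about 0.35 kg
- jar: the same jar; origin at the centre of its underside
- bit_case_center (a point): middle of the drill-bit case, a plain upright aluminium box standing on the bench: 44 mm along its x, 66 mm along its y, 90 mm high along its z; this point 45 mm above its foot; about 0.4 kg
- bit_case: the same case; origin at the centre of its underside
- lamp_center (a point): middle of the inspection lamp, a slim grey bar upright in its charging dock: 22 mm thick along its x, 38 mm wide along its y, 180 mm long along its z (up, in the dock); this point 90 mm from either end, 100 mm above the bench in the dock. The long white light strip is on the upper part of the flat -x face: the light shines along -x. A steel plate is on the back (+x). About 0.22 kg, balanced about this point
- lamp: the same lamp; origin at the centre of its lower end
- dock: charging dock fixed to the bench: base plate 110 mm (x) by 90 mm (y), 10 mm thick; in its middle a socket whose rim is 58 mm above the bench. The lamp stands loosely in it, its lowest 48 mm inside, 2 mm play each side, on a floor 10 mm above the bench. A bump 32 mm high on the -x side of the socket. The lamp's axes are parallel to the dock's. Origin under its middle
- grease_tin: flat round tin, 48 mm across, 32 mm high, packed in the toolbox's nearest small bay
- screw_box: small carton 42 x 64 x 34 mm packed between the two free bays
- oil_stone: boxed sharpening stone 44 x 66 x 32 mm packed in the small bay beyond the narrow bay
- spanner: steel combination spanner, 200 mm, lying in the toolbox's long bay
- driver: screwdriver with black handle, 210 mm, lying in the toolbox's long bay
- hammer: soft-faced plastic hammer lying flat, 235 mm long, head 45 mm thick; origin under the handle, 62 mm from the middle of the head
- hex_set: folding hex key set lying on the bench, 110 x 42 mm and 50 mm high with one key folded half out
- mug: white mug, 95 mm high, 82 mm across, open side up
- clamp: spring clamp lying on its side, about 150 mm long, 25 mm high
Not all that is in view belongs to the job. Leave any pink look-alike of the jar alone.

How it is judged:
By the outcome, as a careful person would: the job done as asked, in the order asked, and still so for the second after the job is handed in, while the arm keeps its last pose, push and grip.
It also fails if it takes over 72 s, if anything falls off the work surface, if the arm or the gripper's body presses on something with over 40 N, if the wrist force passes 120 N, or if a joint passes its speed limit or range.

## Robot

A 6-joint arm with a two-finger parallel gripper is mounted at the origin on the work surface. World frame = base frame: x ahead of the robot, y to its left, z up, the work surface at z = 0. Lengths are in mm, angles in rad, forces in N, time in s.
With the tool pointing down it reaches from about 350 to 975 mm from the base axis. Payload 7.1 kg.
Tool frame: the origin (TCP) lies between the finger pads; the fingertips stand 8 mm ahead of it and the grasp point (between the pads) lies 11 mm behind it (ctrl.tips_ahead is the distance from the TCP to the fingertips, in mm); y points along the fingers, z is the direction in which the jaws open and shut, and the axes are right-handed (so a half turn about y gives the same grasp; the last joint's range is limited). The gripper opens to 88 mm and grips with 3 to 60 N. Pads are 20 mm wide; open, the fingers measure 115 mm over their backs; the gripper's body (75 mm by 178 mm) begins 61 mm behind the grasp point.
Start: joints at [1.253, 0.423, 1.63, -0, 1.089, -0.019], TCP at [183.952, 597.299, 230.675] pointing down, gripper open.
Joint ranges: [-3, 3], [-0.9, 2.11], [0.09, 2.58], [-1.31, 4.45], [0.11, 2.69], [-2.54, 2.54]. Speed limits (rad/s): [2.39, 2.39, 3.01, 3.14, 3.14, 3.14].

## Interface

Orientations are given as a rotation vector (axis times angle).
In Python, from workcell import ctrl gives the robot as it stands.
- The arm moves only by the shell command python3 -m creep 'ROWS'. ROWS is JSON, a list of rows, each an object of numbers: "tx", "ty", "tz": the shift along the world's x, y, z in mm; "rx", "ry", "rz": the turn, a rotation vector about the world's x, y, z in rad; "fingers": the closure in counts, from 0 (fully open) to 255 (shut). A call has 1 to 10 rows; each row is the pose to reach, as a shift and turn from the pose commanded when the call began; what a row does not reach only later rows make up. A row lasts 1/8 s, in which the tool goes at most 62.5 mm and 10.7 degrees, less where a joint would pass 70% of its speed; a pose out of reach is approached as far as the arm can. A call with a gripper value outside its range is refused whole. The fingers move at their own pace and stop on an object; the grip force is fixed at half the most. Time passes only in rows, so rows that repeat a pose let the fingers close. It gives the time, the measured TCP pose, the force and the opening at its end, in the units of the state.
- ctrl.get_obs(): the state, without advancing time (a new reading comes with each control period).
- ctrl.get_image(name): name is "scene" or "top" or "wrist"; returns a dict with "pixels" (420x560x3 uint8, blue, green, red), "intrinsics" (3x3 intrinsics, pixels), "rvec" (rotation vector, rad) and "tvec" (3), from world to camera coordinates, as OpenCV has them. Camera axes: x right, y down, z forward; pixel columns grow to the right and rows downward; lengths in mm; the calibration is good to about 2 mm. A picture is of the moment at which its call begins. There is no depth.
- ctrl.close_job(): hands the job in, once; it reports no verdict.
The state is a dict: "t": time; "qpos": joint angles; "qvel": joint speeds; "joint_torque": joint torques, N m; "ee_pos": TCP position; "orientation": TCP orientation; "ft_force": force on the tool from outside, world axes, zero at the start; "moment": the same for the moment, N m; "width": finger opening in mm.
Only numpy, scipy, OpenCV 4.12 (cv2) and the standard library are available. Lean on these libraries where they do the work, as an engineer would, in place of code of your own. Each camera call takes 0.05 s, during which the arm holds its last target.

## Working session

There is one attempt and no reset: what is moved stays moved. The work goes in short steps, Python scripts to look and compute and a shell command to move; the robot and the scene stay as the last step left them, time stands still between calls to the robot, and variables do not carry over. Pictures are saved under pics/ and viewed, and the job is handed in when it is done.

```bash
ls; mkdir -p pics; cat > h.py <<'E'
import numpy as np, cv2
from workcell import ctrl
from scipy.spatial.transform import Rotation as R
def grab(n,fn=None):
    d=ctrl.get_image(n)
    if fn: cv2.imwrite('pics/'+fn,d['pixels'])
    return d
def ray(d,u,v):
    Rm=cv2.Rodrigues(np.array(d['rvec'],float))[0];t=np.array(d['tvec'],float).ravel()
    K=np.array(d['intrinsics'],float)
    o=-Rm.T@t; r=Rm.T@np.linalg.solve(K,[u,v,1.]); return o,r/np.linalg.norm(r)
def onz(d,u,v,z):
    o,r=ray(d,u,v); return o+r*(z-o[2])/r[2]
def proj(d,P):
    p,_=cv2.projectPoints(np.array(P,float).reshape(-1,1,3),np.array(d['rvec'],float),np.array(d['tvec'],float),np.array(d['intrinsics'],float),None); return p[:,0]
def two(d1,p1,d2,p2):
    o1,r1=ray(d1,*p1);o2,r2=ray(d2,*p2)
    A=np.array([r1,-r2]).T; s=np.linalg.lstsq(A,o2-o1,rcond=None)[0]
    a=o1+r1*s[0];b=o2+r2*s[1]; return (a+b)/2,np.linalg.norm(a-b)
E
python3 - <<'E'
from h import *
import pickle
D={n:grab(n,n+'0.png') for n in('scene','top','wrist')}
pickle.dump(D,open('d0.pkl','wb'))
o=ctrl.get_obs();print(o)
for n in D:
    ro,_=ray(D[n],280,210);print(n,ro,_)
E
```

```text
pics
{'t': 0.15, 'qpos': array([ 1.25296183e+00,  4.23640389e-01,  1.63052286e+00, -1.29039294e-05,
        1.08859997e+00, -1.89831132e-02]), 'qvel': array([ 0.00017743, -0.00161976, -0.00344941, -0.00031181, -0.0009327 ,
        0.00115052]), 'joint_torque': array([ 1.28123087e-03, -5.44985962e+01, -2.73915964e+01,  6.43784227e-02,
        2.04316713e-02, -5.64344714e-05]), 'ee_pos': array([183.84800925, 596.89695617, 230.0925147 ]), 'orientation': array([-1.55919768,  0.23473767, -0.23444624]), 'ft_force': array([-0.05059589,  0.27079478, -0.62998273]), 'moment': array([-0.01049842,  0.02891464,  0.03989055]), 'width': 87.77791201123568}
scene [1348.38299766  -68.52964183  724.22613853] [-0.75513429  0.02758642 -0.65498946]
top [390.44127841 -18.9776659  962.49815285] [ 2.42037782e-01 -7.43628741e-04 -9.70266540e-01]
wrist [113.96492542 619.37440469 384.31823063] [ 0.25350516 -0.06643313 -0.96505014]
```

View pics/scene0.png

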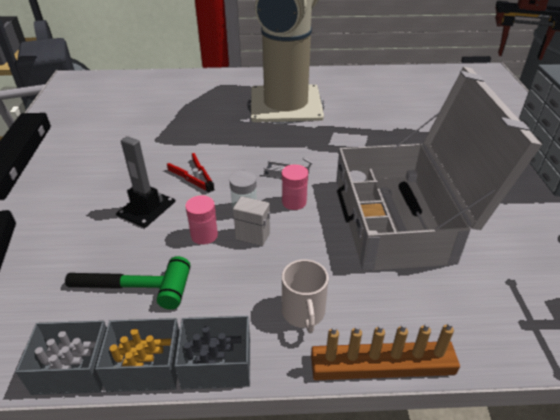

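View pics/top0.png

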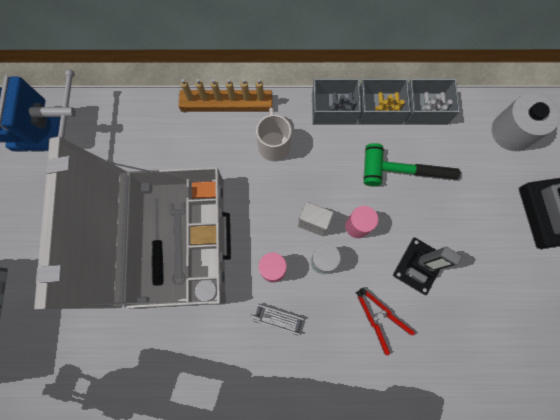

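View pics/wrist0.png

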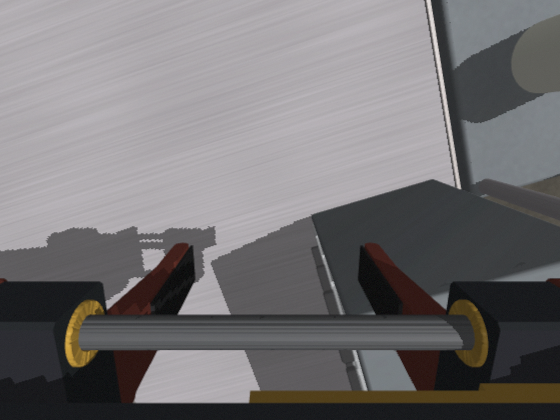

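The scene and top views show the toolbox at the left of the top view, with the grease tin at (205,290) and the free bays at (208,262) and (208,212). The grey jar is at (326,259), the bit case at (316,218), the lamp and dock at (425,265), and the pink decoys at (272,267) and (362,222). I'll zoom in to measure.

```bash
python3 - <<'E'
import cv2,pickle
D=pickle.load(open('d0.pkl','rb'))
t=D['top']['pixels'];s=D['scene']['pixels']
cv2.imwrite('pics/z1.png',cv2.resize(t[190:310,290:470],(800,533),interpolation=cv2.INTER_CUBIC))
cv2.imwrite('pics/z2.png',cv2.resize(t[160:315,110:240],(503,600),interpolation=cv2.INTER_CUBIC))
cv2.imwrite('pics/z3.png',cv2.resize(s[125:255,105:325],(800,473),interpolation=cv2.INTER_CUBIC))
cv2.imwrite('pics/z4.png',cv2.resize(s[65:275,325:525],(571,600),interpolation=cv2.INTER_CUBIC))
E
```

```text
(no output)
```

View pics/z1.png

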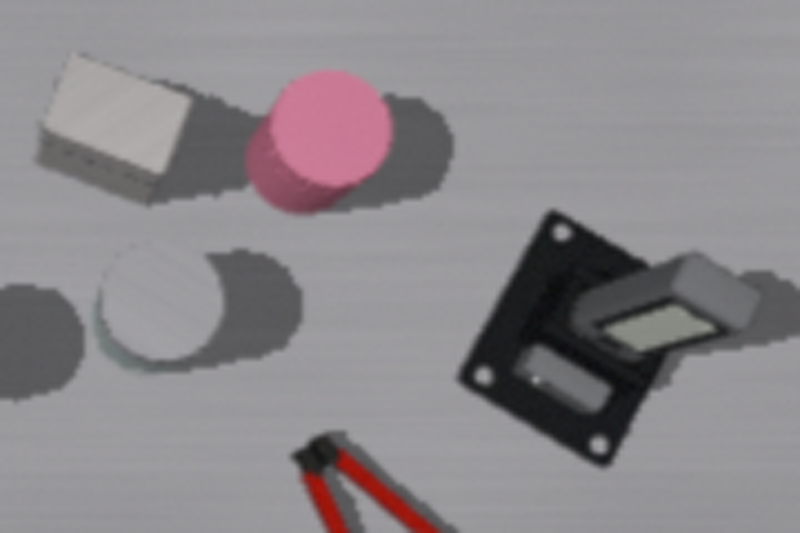

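View pics/z2.png

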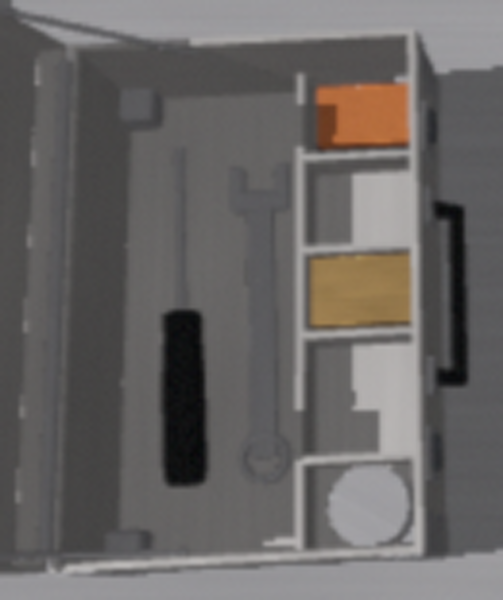

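View pics/z3.png

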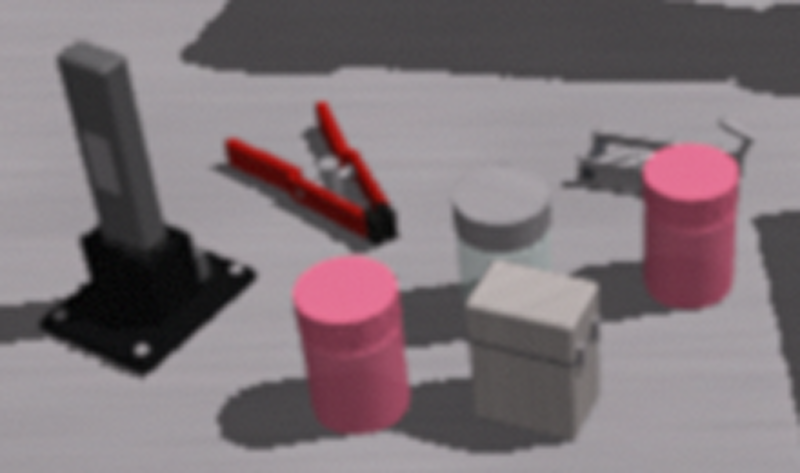

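View pics/z4.png

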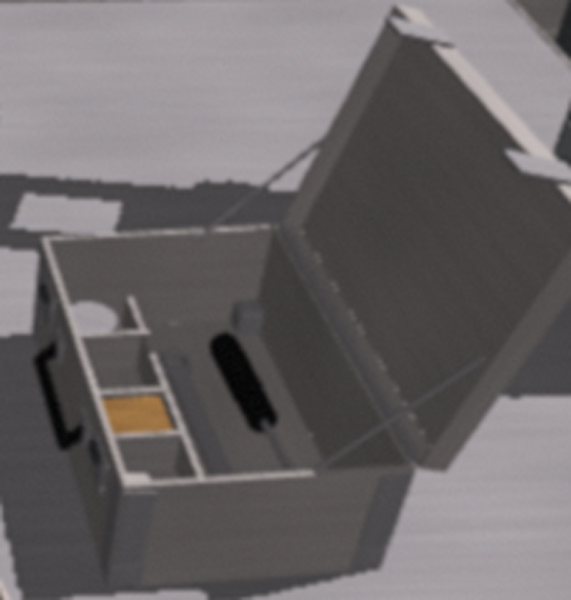

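```bash
python3 - <<'E'
from h import *
import pickle
np.set_printoptions(precision=1,suppress=True)
D=pickle.load(open('d0.pkl','rb'));T=D['top'];S=D['scene']
def z1(x,y): return (290+(x+.5)/4.444-.5,190+(y+.5)/4.444-.5)
def z2(x,y): return (110+(x+.5)/3.869-.5,160+(y+.5)/3.871-.5)
print('jar',onz(T,*z1(162,299),90))
c=np.array([onz(T,*z1(*p),90) for p in [(72,53),(193,98),(165,174),(42,127)]]);print('case',c.mean(0));
for i in range(4):
    e=c[(i+1)%4]-c[i];print(np.linalg.norm(e),np.degrees(np.arctan2(e[1],e[0])))
p=np.array([onz(T,*z1(*p),10) for p in [(552,210),(458,380),(608,465)]])
print('dock',p,(p[0]+p[2])/2,np.linalg.norm(p[0]-p[1]),np.linalg.norm(p[2]-p[1]));e=p[0]-p[1];print(np.degrees(np.arctan2(e[1],e[0])));e=p[2]-p[1];print(np.degrees(np.arctan2(e[1],e[0])))
l=np.array([onz(T,*z1(*p),190) for p in [(695,250),(762,298)]]);print('lamptop',l)
b=np.array([onz(T,*z2(*p),100) for p in [(418,32),(425,552),(58,570),(72,48)]]);print('rim',b,b.mean(0))
for i in range(4):
    e=b[(i+1)%4]-b[i];print(np.linalg.norm(e),np.degrees(np.arctan2(e[1],e[0])))
for q in [(300,153),(300,248),(410,248),(410,153),(300,334),(300,462),(410,334),(410,460)]: print('div',q,onz(T,*z2(*q),40))
# red mask of pixels for contour auto: gray case etc
E
```

```text
jar [ 503.3 -119.4   90. ]
case [596.6 -99.9  90. ]
64.60927629795621 -111.21266750323103
41.6212202374482 158.71327918649615
65.23634254221675 68.4847597967482
41.282281173443664 -22.156415746012733
dock [[ 561.6 -340.    10. ]
 [ 470.8 -283.3   10. ]
 [ 426.9 -358.5   10. ]] [ 494.3 -349.2   10. ] 107.00386015990081 87.09356295440178
-31.98035926040677
-120.29826857012571
lamptop [[ 511.6 -340.   190. ]
 [ 490.7 -366.9  190. ]]
rim [[703.7 121.2 100. ]
 [407.4 106.8 100. ]
 [398.  303.8 100. ]
 [694.  322.4 100. ]] [550.8 213.5 100. ]
296.72779951700886 -177.21973456579704
197.27270992795766 92.71579986314063
296.5597295600585 3.5897759071406163
201.46242776776796 -87.22664259150756
div (300, 153) [647.2 200.4  40. ]
div (300, 248) [587.7 197.2  40. ]
div (410, 248) [587.7 130.8  40. ]
div (410, 153) [647.1 133.   40. ]
div (300, 334) [535.3 194.4  40. ]
div (300, 462) [459.9 190.4  40. ]
div (410, 334) [535.3 128.9  40. ]
div (410, 460) [461.  126.1  40. ]
```

```bash
cat >> h.py <<'E'
def st(tag=''):
    o=ctrl.get_obs();M=R.from_rotvec(o['orientation']).as_matrix()
    np.set_printoptions(precision=3,suppress=True)
    print(tag,'t %.2f'%o['t'],'tcp',o['ee_pos'].round(1),'y',M[:,1],'z',M[:,2],'jawyaw %.2f'%np.degrees(np.arctan2(M[1,2],M[0,2])),'q',o['qpos'],'F',o['ft_force'].round(1),'w %.1f'%o['width'])
    import json
    with open('log.jsonl','a') as f: f.write(json.dumps([list(map(float,o['qpos'])),list(map(float,o['ee_pos'])),list(map(float,o['orientation']))])+'\n')
    return o,M
E
python3 -c "
from h import *
st()"
```

```text
t 0.15 tcp [183.8 596.9 230.1] y [-0.    -0.001 -1.   ] z [ 0.294  0.956 -0.001] jawyaw 72.88 q [ 1.253  0.424  1.631 -0.     1.089 -0.019] F [-0.1  0.3 -0.6] w 87.8
```

```bash
python3 -m creep '[{"tx":10,"ty":-40,"tz":40},{"tx":15,"ty":-90,"tz":70},{"tx":25,"ty":-150,"tz":80},{"tx":35,"ty":-210,"tz":80},{"tx":50,"ty":-270,"tz":80},{"tx":80,"ty":-325,"tz":80},{"tx":110,"ty":-380,"tz":80},{"tx":150,"ty":-425,"tz":80},{"tx":190,"ty":-470,"tz":70},{"tx":225,"ty":-515,"tz":50}]'; python3 -c "
from h import *
st()"
```

```text
t 0.15 tcp [183.8 596.9 230.1] y [-0.    -0.001 -1.   ] z [ 0.294  0.956 -0.001] jawyaw 72.88 q [ 1.253  0.424  1.631 -0.     1.089 -0.019] F [-0.1  0.3 -0.6] w 87.8schema error: expected keys tx, ty, tz, rx, ry, rz, fingers
```

```bash
python3 -m creep '[{"tx":10,"ty":-40,"tz":40,"rx":0,"ry":0,"rz":0,"fingers":0},{"tx":15,"ty":-90,"tz":70,"rx":0,"ry":0,"rz":0,"fingers":0},{"tx":25,"ty":-150,"tz":80,"rx":0,"ry":0,"rz":0,"fingers":0},{"tx":35,"ty":-210,"tz":80,"rx":0,"ry":0,"rz":0,"fingers":0},{"tx":50,"ty":-270,"tz":80,"rx":0,"ry":0,"rz":0,"fingers":0},{"tx":80,"ty":-325,"tz":80,"rx":0,"ry":0,"rz":0,"fingers":0},{"tx":110,"ty":-380,"tz":80,"rx":0,"ry":0,"rz":0,"fingers":0},{"tx":150,"ty":-425,"tz":80,"rx":0,"ry":0,"rz":0,"fingers":0},{"tx":190,"ty":-470,"tz":70,"rx":0,"ry":0,"rz":0,"fingers":0},{"tx":225,"ty":-515,"tz":50,"rx":0,"ry":0,"rz":0,"fingers":0}]'; python3 -c "
from h import *
st()"
```

```text
t: 1.4
ee_pos: [410.7, 80.5, 281.2]
orientation: [-1.557, 0.233, -0.237]
ft_force: [1.1, 0.6, 0.1]
width: 87.7
 t 1.40 tcp [410.7  80.5 281.2] y [ 0.003  0.001 -1.   ] z [0.295 0.956 0.001] jawyaw 72.85 q [ 0.165  0.041  2.009  0.     1.089 -1.106] F [1.1 0.6 0.1] w 87.7
```

```bash
python3 -m creep '[{"tx":25,"ty":-55,"tz":-10,"rx":0,"ry":0,"rz":0,"fingers":0},{"tx":50,"ty":-105,"tz":-30,"rx":0,"ry":0,"rz":0,"fingers":0},{"tx":72,"ty":-155,"tz":-50,"rx":0,"ry":0,"rz":0,"fingers":0},{"tx":94,"ty":-201,"tz":-70,"rx":0,"ry":0,"rz":0,"fingers":0},{"tx":94,"ty":-201,"tz":-70,"rx":0,"ry":0,"rz":0,"fingers":0},{"tx":94,"ty":-201,"tz":-70,"rx":0,"ry":0,"rz":0,"fingers":0}]'; python3 -c "
from h import *
st()
import pickle
D={n:grab(n,n+'1.png') for n in('top','wrist')}
pickle.dump(D,open('d1.pkl','wb'))
"
```

```text
t: 2.15
ee_pos: [502.4, -118.5, 210.4]
orientation: [-1.558, 0.236, -0.234]
ft_force: [0.1, 0.2, -0.8]
width: 87.9
 t 2.15 tcp [ 502.4 -118.5  210.4] y [-0.001  0.001 -1.   ] z [0.295 0.955 0.   ] jawyaw 72.84 q [-0.255  0.292  1.885  0.     0.967 -1.526] F [ 0.1  0.2 -0.8] w 87.9
```

View pics/wrist1.png

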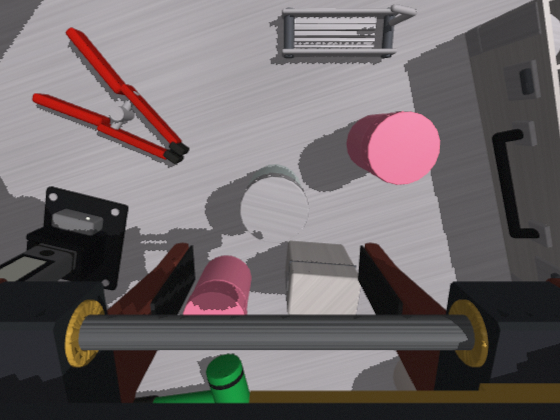

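View pics/top1.png

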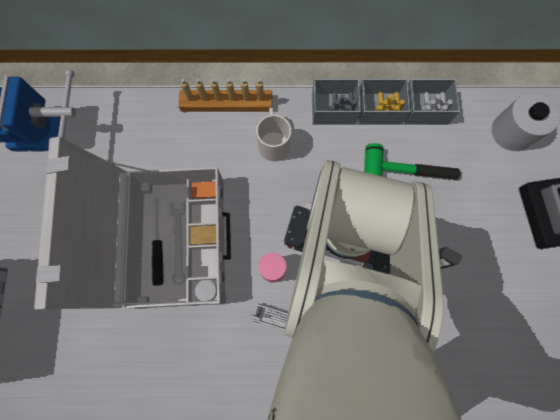

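```bash
python3 - <<'E'
from h import *
import pickle
D=pickle.load(open('d1.pkl','rb'));W=D['wrist']
g=cv2.cvtColor(W['pixels'],cv2.COLOR_BGR2GRAY)
cv2.imwrite('pics/z5.png',cv2.resize(W['pixels'][150:260,190:360],(800,518),interpolation=cv2.INTER_CUBIC))
c=cv2.HoughCircles(cv2.medianBlur(g,3),cv2.HOUGH_GRADIENT,1,40,param1=80,param2=15,minRadius=26,maxRadius=40);print(c)
print(onz(W,274,205,90),proj(W,[[503.3,-119.4,90],[533.3,-119.4,90],[473.3,-119.4,90]]))
E
```

```text
[[[273.5 209.5  33.8]
  [405.5 144.5  33.8]
  [212.5 326.5  34.9]
  [326.5 163.5  28.1]
  [235.5 288.5  37.2]
  [110.5 257.5  34.9]
  [ 43.5 304.5  36. ]
  [101.5 339.5  27.1]]]
[ 499.14933917 -117.89459924   90.        ] [[273.75411042 209.94121436]
 [283.73337199 241.10438413]
 [263.22466444 177.05993249]]
```

View pics/z5.png

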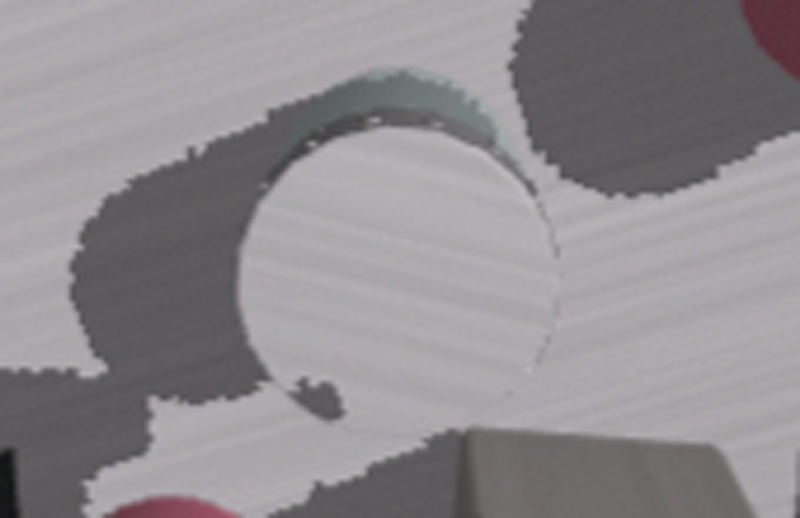

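```bash
python3 -m creep '[{"tx":1,"ty":-1,"tz":-45,"rx":0,"ry":0,"rz":0,"fingers":0},{"tx":1,"ty":-1,"tz":-90,"rx":0,"ry":0,"rz":0,"fingers":0},{"tx":1,"ty":-1,"tz":-125,"rx":0,"ry":0,"rz":0,"fingers":0},{"tx":1,"ty":-1,"tz":-145,"rx":0,"ry":0,"rz":0,"fingers":0},{"tx":1,"ty":-1,"tz":-152,"rx":0,"ry":0,"rz":0,"fingers":0},{"tx":1,"ty":-1,"tz":-152,"rx":0,"ry":0,"rz":0,"fingers":0},{"tx":1,"ty":-1,"tz":-152,"rx":0,"ry":0,"rz":0,"fingers":150},{"tx":1,"ty":-1,"tz":-152,"rx":0,"ry":0,"rz":0,"fingers":150},{"tx":1,"ty":-1,"tz":-152,"rx":0,"ry":0,"rz":0,"fingers":150},{"tx":1,"ty":-1,"tz":-152,"rx":0,"ry":0,"rz":0,"fingers":150}]'; python3 -c "
from h import *
st()"
```

```text
t: 3.5
ee_pos: [504.3, -119.9, 59.2]
orientation: [-1.558, 0.234, -0.235]
ft_force: [-1.4, -0.2, 5.4]
width: 59.7
 t 3.50 tcp [ 504.3 -119.9   59.2] y [ 0.001 -0.    -1.   ] z [ 0.295  0.956 -0.   ] jawyaw 72.87 q [-0.256  0.54   1.959 -0.     0.642 -1.528] F [-1.4 -0.2  5.4] w 59.7
```

```bash
python3 -m creep '[{"tx":0,"ty":0,"tz":20,"rx":0,"ry":0,"rz":0,"fingers":150},{"tx":0,"ty":0,"tz":60,"rx":0,"ry":0,"rz":0,"fingers":150},{"tx":0,"ty":0,"tz":110,"rx":0,"ry":0,"rz":0,"fingers":150},{"tx":0,"ty":0,"tz":145,"rx":0,"ry":0,"rz":-0.1,"fingers":150},{"tx":0,"ty":40,"tz":150,"rx":0,"ry":0,"rz":-0.27,"fingers":150},{"tx":0,"ty":80,"tz":150,"rx":0,"ry":0,"rz":-0.44,"fingers":150},{"tx":-2,"ty":125,"tz":150,"rx":0,"ry":0,"rz":-0.61,"fingers":150},{"tx":-4,"ty":170,"tz":150,"rx":0,"ry":0,"rz":-0.78,"fingers":150},{"tx":-5,"ty":210,"tz":150,"rx":0,"ry":0,"rz":-0.95,"fingers":150},{"tx":-6,"ty":240,"tz":150,"rx":0,"ry":0,"rz":-1.12,"fingers":150}]'; python3 -c "
from h import *
st()"
```

```text
t: 4.75
ee_pos: [497.0, 121.8, 208.0]
orientation: [-1.276, 1.101, -1.099]
ft_force: [0.9, -0.1, -4.0]
width: 59.6
 t 4.75 tcp [497.  121.8 208. ] y [-0.002 -0.    -1.   ] z [ 0.989  0.147 -0.002] jawyaw 8.44 q [0.217 0.288 1.896 0.    0.959 0.07 ] F [ 0.9 -0.1 -4. ] w 59.6
```

```bash
python3 -m creep '[{"tx":0,"ty":31,"tz":0,"rx":0,"ry":0,"rz":-0.1,"fingers":150},{"tx":0,"ty":31,"tz":0,"rx":0,"ry":0,"rz":-0.1,"fingers":150},{"tx":0,"ty":31,"tz":0,"rx":0,"ry":0,"rz":-0.1,"fingers":150},{"tx":0,"ty":31,"tz":0,"rx":0,"ry":0,"rz":-0.1,"fingers":150}]'; python3 - <<'E'
from h import *
st()
import pickle
D={n:grab(n,n+'2.png') for n in('top','wrist','scene')}
pickle.dump(D,open('d2.pkl','wb'))
E
```

```text
t: 5.25
ee_pos: [497.7, 150.4, 208.4]
orientation: [-1.234, 1.171, -1.171]
ft_force: [0.3, -0.2, -3.7]
width: 59.7
 t 5.25 tcp [497.7 150.4 208.4] y [-0.001 -0.    -1.   ] z [ 0.999  0.052 -0.001] jawyaw 2.96 q [ 0.271  0.299  1.879 -0.     0.964  0.219] F [ 0.3 -0.2 -3.7] w 59.7
```

View pics/wrist2.png

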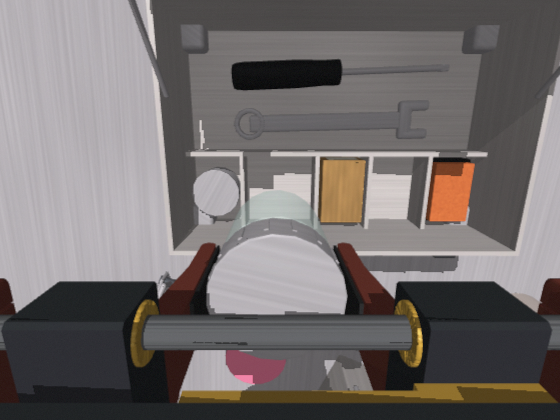

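View pics/scene2.png

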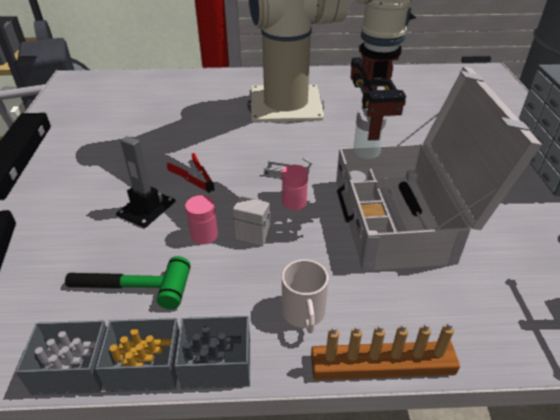

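```bash
python3 - <<'E'
from h import *
import pickle
D=pickle.load(open('d2.pkl','rb'));W=D['wrist']
cv2.imwrite('pics/z6.png',cv2.resize(W['pixels'][130:275,150:540],(800,297),interpolation=cv2.INTER_CUBIC))
E
```

```text
(no output)
```

View pics/z6.png

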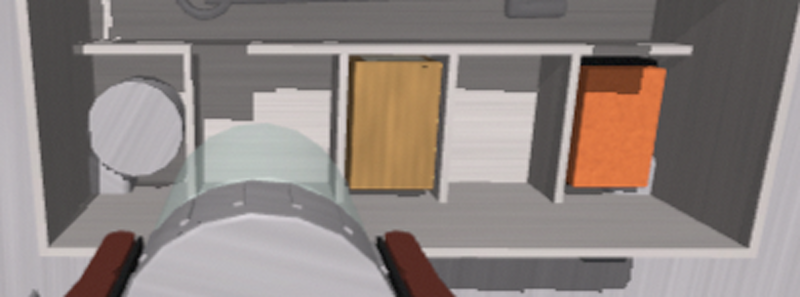

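```bash
python3 - <<'E'
from h import *
import pickle
D=pickle.load(open('d2.pkl','rb'));W=D['wrist']
def z(x,y): return (150+(x+.5)/2.051-.5,130+(y+.5)/2.051-.5)
a=np.radians(2.95);c=np.array([550.8,213.5])
def loc(P): d=P[:2]-c; return np.array([d[0]*np.cos(a)+d[1]*np.sin(a),-d[0]*np.sin(a)+d[1]*np.cos(a)]).round(1)
for n,zz,pts in [('d1',40,[(187,55),(189,130)]),('d2',40,[(343,60),(341,190)]),('d3',40,[(452,60),(444,195)]),('d4',40,[(575,60),(560,198)]),('long',40,[(80,49),(400,49),(690,50)]),('rimfront',100,[(45,252),(400,252),(757,252)]),('left',100,[(40,200)])]:
    for p in pts: P=onz(W,*z(*p),zz);print(n,P.round(1),loc(P))
E
```

```text
d1 [461.4 188.7  40. ] [-90.5 -20.1]
d1 [463.2 152.5  40. ] [-90.6 -56.4]
d2 [535.4 190.2  40. ] [-16.6 -22.4]
d2 [539.9 125.8  40. ] [-15.4 -87. ]
d3 [587.1 192.9  40. ] [ 35.1 -22.4]
d3 [591.6 125.9  40. ] [ 36.3 -89.6]
d4 [645.3 195.9  40. ] [ 93.5 -22.4]
d4 [649.9 127.3  40. ] [ 94.6 -91.2]
long [410.8 188.9  40. ] [-141.   -17.3]
long [561.9 196.8  40. ] [ 10.2 -17.3]
long [698.7 203.4  40. ] [147.2 -17.7]
rimfront [410.1 110.6 100. ] [-145.8  -95.5]
rimfront [558.3 118.3 100. ] [  2.6 -95.4]
rimfront [707.1 126.1 100. ] [151.6 -95.3]
left [408.8 133.4 100. ] [-145.9  -72.7]
```

```bash
python3 -m creep '[{"tx":1,"ty":2,"tz":-20,"rx":0,"ry":0,"rz":0,"fingers":150},{"tx":1,"ty":2,"tz":-45,"rx":0,"ry":0,"rz":0,"fingers":150},{"tx":1,"ty":2,"tz":-70,"rx":0,"ry":0,"rz":0,"fingers":150},{"tx":1,"ty":2,"tz":-90,"rx":0,"ry":0,"rz":0,"fingers":150},{"tx":1,"ty":2,"tz":-90,"rx":0,"ry":0,"rz":0,"fingers":150},{"tx":1,"ty":2,"tz":-90,"rx":0,"ry":0,"rz":0,"fingers":150}]'; python3 - <<'E'
from h import *
st()
import pickle
D={n:grab(n,n+'3.png') for n in('scene','wrist')}
pickle.dump(D,open('d3.pkl','wb'))
s=D['scene']['pixels'];w=D['wrist']['pixels']
cv2.imwrite('pics/z7.png',cv2.resize(s[60:270,325:525],(571,600),interpolation=cv2.INTER_CUBIC))
E
```

```text
t: 6.15
ee_pos: [499.5, 153.2, 119.4]
orientation: [-1.232, 1.171, -1.171]
ft_force: [0.3, -1.1, -4.0]
width: 59.5
 t 6.15 tcp [499.5 153.2 119.4] y [ 0.001  0.    -1.   ] z [0.999 0.052 0.001] jawyaw 2.96 q [ 0.275  0.438  1.93  -0.     0.772  0.223] F [ 0.3 -1.1 -4. ] w 59.5
```

View pics/z7.png

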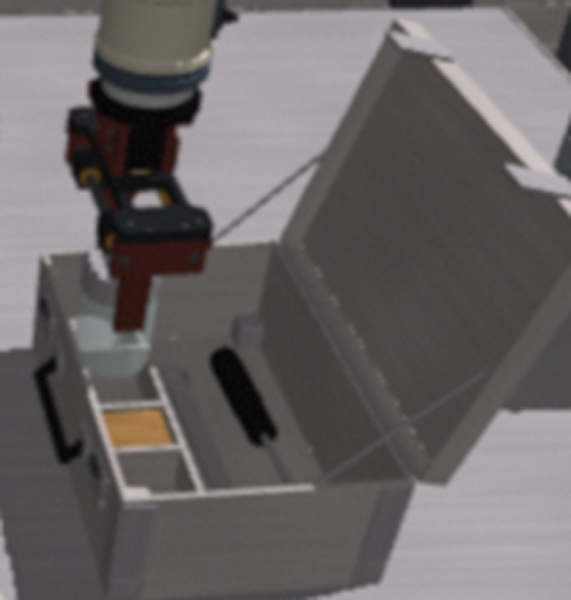

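View pics/wrist3.png

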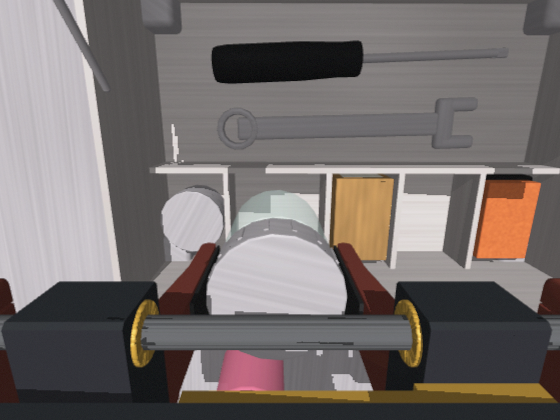

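```bash
python3 - <<'E'
from h import *
import pickle
D=pickle.load(open('d3.pkl','rb'));W=D['wrist'];S=D['scene']
print(onz(W,278,191,60),'exp back edge y ~184.3')
for p in[(228,200),(325,200),(260,168),(420,168),(330,167),(150,166)]: print(p,onz(W,*p,40))
cv2.imwrite('pics/z8.png',cv2.resize(W['pixels'][150:300,150:350],(800,600),interpolation=cv2.INTER_CUBIC))
# scene: front wall & divider lines predicted
a=np.radians(2.95)
def wl(X,Y,Z): return [550.8+X*np.cos(a)-Y*np.sin(a),213.5+X*np.sin(a)+Y*np.cos(a),Z]
P=proj(S,[wl(-150,-100,100),wl(150,-100,100),wl(150,-96,100),wl(35,-20,40),wl(94,-20,40),wl(150,100,100)])
print((P-[325,60])*[571/200,600/210])
E
```

```text
[499.46508419 182.31157843  60.        ] exp back edge y ~184.3
(228, 200) [463.77222502 169.55259601  40.        ]
(325, 200) [534.43078351 173.22548234  40.        ]
(260, 168) [486.15963695 194.10587845  40.        ]
(420, 168) [599.75350083 200.02619506  40.        ]
(330, 167) [535.77027065 197.40314839  40.        ]
(150, 166) [408.22198593 191.46498573  40.        ]
[[ 39.1376616  248.7554587 ]
 [121.74692612 497.90894808]
 [127.65895328 497.52587221]
 [181.01449004 443.80071238]
 [202.23651027 497.29187379]
 [412.9904708  479.03752393]]
```

View pics/z8.png

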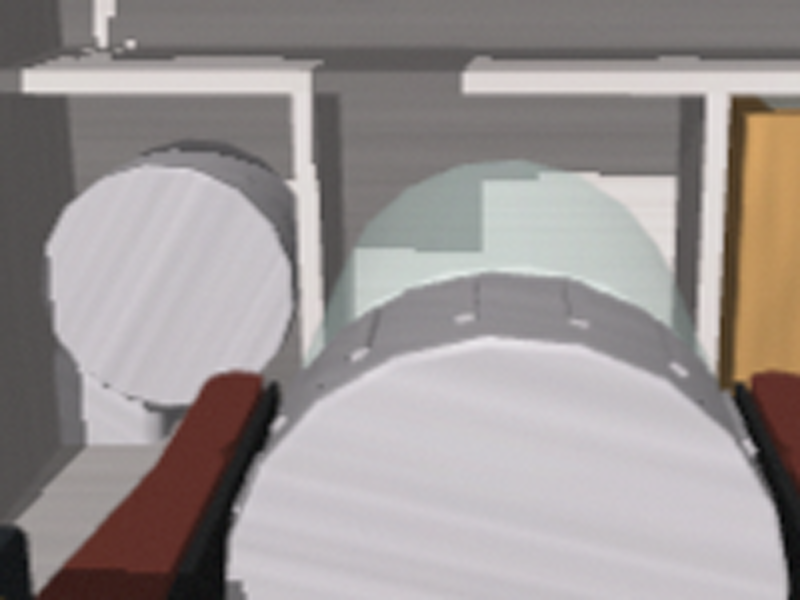

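```bash
python3 -m creep '[{"tx":0,"ty":1,"tz":-15,"rx":0,"ry":0,"rz":0,"fingers":150},{"tx":0,"ty":1,"tz":-32,"rx":0,"ry":0,"rz":0,"fingers":150},{"tx":0,"ty":1,"tz":-45,"rx":0,"ry":0,"rz":0,"fingers":150},{"tx":0,"ty":1,"tz":-50,"rx":0,"ry":0,"rz":0,"fingers":150},{"tx":0,"ty":1,"tz":-52,"rx":0,"ry":0,"rz":0,"fingers":150},{"tx":0,"ty":1,"tz":-53,"rx":0,"ry":0,"rz":0,"fingers":150},{"tx":0,"ty":1,"tz":-53,"rx":0,"ry":0,"rz":0,"fingers":150}]'; python3 -c "
from h import *
st()"; python3 -m creep '[{"tx":0,"ty":0,"tz":-1,"rx":0,"ry":0,"rz":0,"fingers":150},{"tx":0,"ty":0,"tz":-2,"rx":0,"ry":0,"rz":0,"fingers":150},{"tx":0,"ty":0,"tz":-2,"rx":0,"ry":0,"rz":0,"fingers":150}]'
```

```text
t: 7.12
ee_pos: [499.2, 154.4, 66.0]
orientation: [-1.233, 1.17, -1.171]
ft_force: [-0.3, 0.3, -3.6]
width: 59.7
 t 7.12 tcp [499.2 154.4  66. ] y [ 0.001  0.    -1.   ] z [0.999 0.052 0.001] jawyaw 2.98 q [0.277 0.531 1.948 0.    0.661 0.225] F [-0.3  0.3 -3.6] w 59.7
t: 7.5
ee_pos: [498.9, 154.3, 63.7]
orientation: [-1.233, 1.171, -1.171]
ft_force: [-0.2, 0.2, -3.5]
width: 59.6
```

Not touching yet; I'll lower in 1 mm steps.

```bash
python3 -m creep '[{"tx":0,"ty":0,"tz":-0.5,"rx":0,"ry":0,"rz":0,"fingers":150},{"tx":0,"ty":0,"tz":-1,"rx":0,"ry":0,"rz":0,"fingers":150},{"tx":0,"ty":0,"tz":-1,"rx":0,"ry":0,"rz":0,"fingers":150}]';python3 -m creep '[{"tx":0,"ty":0,"tz":-0.5,"rx":0,"ry":0,"rz":0,"fingers":150},{"tx":0,"ty":0,"tz":-1,"rx":0,"ry":0,"rz":0,"fingers":150},{"tx":0,"ty":0,"tz":-1,"rx":0,"ry":0,"rz":0,"fingers":150}]'
```

```text
t: 7.88
ee_pos: [499.0, 154.4, 63.2]
orientation: [-1.233, 1.171, -1.171]
ft_force: [-2.7, 0.3, 5.9]
width: 59.7
t: 8.25
ee_pos: [499.0, 154.4, 63.1]
orientation: [-1.233, 1.171, -1.171]
ft_force: [-7.1, -0.5, 18.7]
width: 59.7
```

```bash
python3 -m creep '[{"tx":0,"ty":0,"tz":1,"rx":0,"ry":0,"rz":0,"fingers":150},{"tx":0,"ty":0,"tz":1,"rx":0,"ry":0,"rz":0,"fingers":0},{"tx":0,"ty":0,"tz":1,"rx":0,"ry":0,"rz":0,"fingers":0},{"tx":0,"ty":0,"tz":1,"rx":0,"ry":0,"rz":0,"fingers":0},{"tx":0,"ty":0,"tz":1,"rx":0,"ry":0,"rz":0,"fingers":0},{"tx":0,"ty":0,"tz":15,"rx":0,"ry":0,"rz":0,"fingers":0},{"tx":0,"ty":0,"tz":60,"rx":0,"ry":0,"rz":0,"fingers":0},{"tx":0,"ty":0,"tz":120,"rx":0,"ry":0,"rz":0,"fingers":0},{"tx":0,"ty":-20,"tz":150,"rx":0,"ry":0,"rz":0,"fingers":0},{"tx":0,"ty":-60,"tz":150,"rx":0,"ry":0,"rz":0,"fingers":0}]'; python3 -c "
from h import *
st()
d=grab('top','top4.png')
d=grab('wrist','wrist4.png')"
```

```text
t: 9.5
ee_pos: [501.0, 94.8, 215.7]
orientation: [-1.228, 1.164, -1.172]
ft_force: [0.8, -0.5, 0.4]
width: 87.9
 t 9.50 tcp [501.   94.8 215.7] y [ 0.007  0.001 -1.   ] z [0.999 0.054 0.007] jawyaw 3.11 q [0.164 0.271 1.899 0.    0.964 0.109] F [ 0.8 -0.5  0.4] w 87.9
```

View pics/wrist4.png

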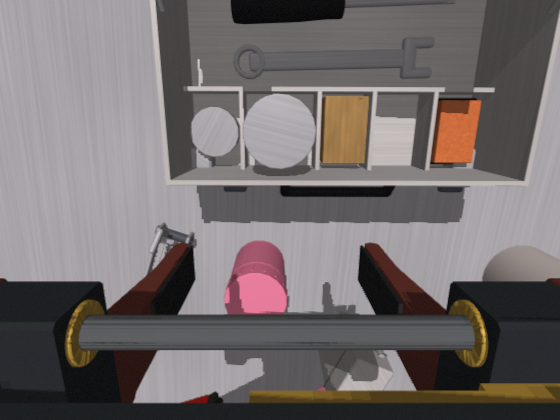

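```bash
python3 -m creep '[{"tx":20,"ty":-45,"tz":0,"rx":0,"ry":0,"rz":-0.1,"fingers":0},{"tx":45,"ty":-90,"tz":0,"rx":0,"ry":0,"rz":-0.25,"fingers":0},{"tx":70,"ty":-140,"tz":-5,"rx":0,"ry":0,"rz":-0.4,"fingers":0},{"tx":97,"ty":-194,"tz":-5,"rx":0,"ry":0,"rz":-0.43,"fingers":0},{"tx":97,"ty":-194,"tz":-5,"rx":0,"ry":0,"rz":-0.43,"fingers":0},{"tx":97,"ty":-194,"tz":-5,"rx":0,"ry":0,"rz":-0.43,"fingers":0},{"tx":97,"ty":-194,"tz":-5,"rx":0,"ry":0,"rz":-0.43,"fingers":0}]'; python3 - <<'E'
from h import *
st()
import pickle
D={n:grab(n,n+'5.png') for n in('wrist',)}
pickle.dump(D,open('d5.pkl','wb'))
E
```

```text
t: 10.48
ee_pos: [595.3, -98.2, 206.7]
orientation: [-1.007, 1.482, -1.48]
ft_force: [-0.3, -0.0, 0.4]
width: 87.5
 t 10.47 tcp [595.3 -98.2 206.7] y [-0.001  0.    -1.   ] z [ 0.93  -0.368 -0.001] jawyaw -21.57 q [-0.183  0.42   1.698  0.     1.025  0.193] F [-0.3 -0.   0.4] w 87.5
```

View pics/wrist5.png

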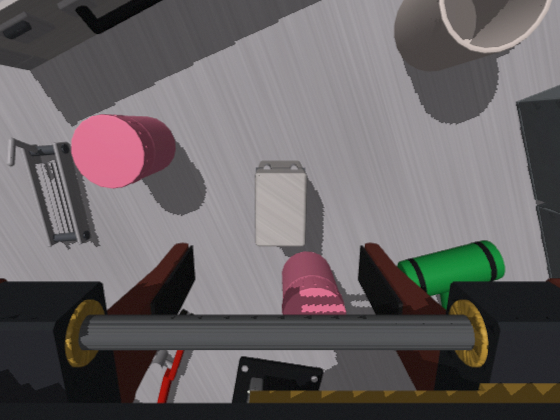

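```bash
python3 - <<'E'
from h import *
import pickle
W=pickle.load(open('d5.pkl','rb'))['wrist']
cv2.imwrite('pics/z9.png',cv2.resize(W['pixels'][150:260,210:350],(764,600),interpolation=cv2.INTER_CUBIC))
c=[onz(W,*p,90) for p in[(257,170),(305,170),(305,246),(256,246)]]
print(np.mean(c,0));
for i in range(4):
    e=c[(i+1)%4]-c[i];print(np.linalg.norm(e),np.degrees(np.arctan2(e[1],e[0])))
E
```

```text
[598.80165682 -98.56725139  90.        ]
39.58142784052428 -21.532604307787715
66.9650530496057 -110.20452924222327
43.060681237188454 158.4842171688776
66.98743435778445 66.81880272461895
```

View pics/z9.png

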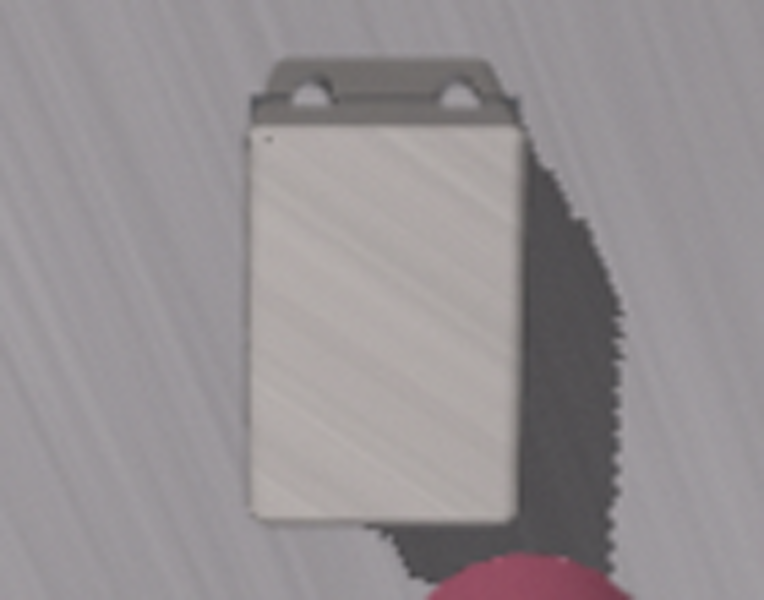

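```bash
python3 -m creep '[{"tx":2,"ty":-1,"tz":-45,"rx":0,"ry":0,"rz":0,"fingers":0},{"tx":2,"ty":-1,"tz":-90,"rx":0,"ry":0,"rz":0,"fingers":0},{"tx":2,"ty":-1,"tz":-125,"rx":0,"ry":0,"rz":0,"fingers":0},{"tx":2,"ty":-1,"tz":-143,"rx":0,"ry":0,"rz":0,"fingers":0},{"tx":2,"ty":-1,"tz":-148,"rx":0,"ry":0,"rz":0,"fingers":0},{"tx":2,"ty":-1,"tz":-148,"rx":0,"ry":0,"rz":0,"fingers":0},{"tx":2,"ty":-1,"tz":-148,"rx":0,"ry":0,"rz":0,"fingers":180},{"tx":2,"ty":-1,"tz":-148,"rx":0,"ry":0,"rz":0,"fingers":180},{"tx":2,"ty":-1,"tz":-148,"rx":0,"ry":0,"rz":0,"fingers":180},{"tx":2,"ty":-1,"tz":-148,"rx":0,"ry":0,"rz":0,"fingers":180}]'; python3 -c "
from h import *
st()"
```

```text
t: 11.78
ee_pos: [598.0, -100.8, 58.9]
orientation: [-1.006, 1.482, -1.482]
ft_force: [-0.3, -0.4, -0.7]
width: 51.4
 t 11.78 tcp [ 598.  -100.8   58.9] y [ 0. -0. -1.] z [ 0.929 -0.369  0.   ] jawyaw -21.66 q [-0.187  0.63   1.76   0.     0.752  0.192] F [-0.3 -0.4 -0.7] w 51.4
```

```bash
python3 -m creep '[{"tx":0,"ty":0,"tz":0,"rx":0,"ry":0,"rz":0,"fingers":180},{"tx":0,"ty":0,"tz":0,"rx":0,"ry":0,"rz":0,"fingers":180},{"tx":0,"ty":0,"tz":0,"rx":0,"ry":0,"rz":0,"fingers":180}]'; python3 -c "
from h import *
st()"
```

```text
t: 12.15
ee_pos: [598.0, -100.7, 58.8]
orientation: [-1.006, 1.482, -1.482]
ft_force: [0.4, -0.8, 2.2]
width: 44.0
 t 12.15 tcp [ 598.  -100.7   58.8] y [ 0. -0. -1.] z [ 0.929 -0.369  0.   ] jawyaw -21.66 q [-0.187  0.63   1.76  -0.     0.752  0.192] F [ 0.4 -0.8  2.2] w 44.0
```

```bash
python3 -m creep '[{"tx":0,"ty":0,"tz":20,"rx":0,"ry":0,"rz":0,"fingers":180},{"tx":0,"ty":0,"tz":60,"rx":0,"ry":0,"rz":0,"fingers":180},{"tx":0,"ty":0,"tz":110,"rx":0,"ry":0,"rz":0,"fingers":180},{"tx":0,"ty":15,"tz":145,"rx":0,"ry":0,"rz":0,"fingers":180},{"tx":5,"ty":60,"tz":150,"rx":0,"ry":0,"rz":0.1,"fingers":180},{"tx":10,"ty":110,"tz":150,"rx":0,"ry":0,"rz":0.2,"fingers":180},{"tx":15,"ty":165,"tz":150,"rx":0,"ry":0,"rz":0.32,"fingers":180},{"tx":18,"ty":215,"tz":150,"rx":0,"ry":0,"rz":0.43,"fingers":180},{"tx":20,"ty":258,"tz":150,"rx":0,"ry":0,"rz":0.43,"fingers":180},{"tx":20,"ty":260,"tz":150,"rx":0,"ry":0,"rz":0.43,"fingers":180}]';python3 -m creep '[{"tx":0,"ty":0,"tz":-20,"rx":0,"ry":0,"rz":0,"fingers":180},{"tx":0,"ty":0,"tz":-50,"rx":0,"ry":0,"rz":0,"fingers":180},{"tx":0,"ty":0,"tz":-75,"rx":0,"ry":0,"rz":0,"fingers":180},{"tx":0,"ty":0,"tz":-80,"rx":0,"ry":0,"rz":0,"fingers":180},{"tx":0,"ty":0,"tz":-80,"rx":0,"ry":0,"rz":0,"fingers":180},{"tx":0,"ty":0,"tz":-80,"rx":0,"ry":0,"rz":0,"fingers":180}]'; python3 - <<'E'
from h import *
st()
import pickle
D={n:grab(n,n+'6.png') for n in('wrist','scene')}
pickle.dump(D,open('d6.pkl','wb'))
W=D['wrist'];cv2.imwrite('pics/z10.png',cv2.resize(W['pixels'][150:300,180:380],(800,600),interpolation=cv2.INTER_CUBIC))
E
```

```text
t: 13.4
ee_pos: [617.6, 162.2, 209.5]
orientation: [-1.234, 1.168, -1.168]
ft_force: [0.2, -0.5, -3.0]
width: 43.8
t: 14.15
ee_pos: [618.7, 159.0, 129.7]
orientation: [-1.232, 1.17, -1.172]
ft_force: [0.0, 0.4, -3.3]
width: 43.8
 t 14.15 tcp [618.7 159.  129.7] y [ 0.002  0.    -1.   ] z [0.999 0.051 0.002] jawyaw 2.95 q [ 0.233  0.564  1.662 -0.     0.914  0.182] F [ 0.   0.4 -3.3] w 43.8
```

View pics/z10.png

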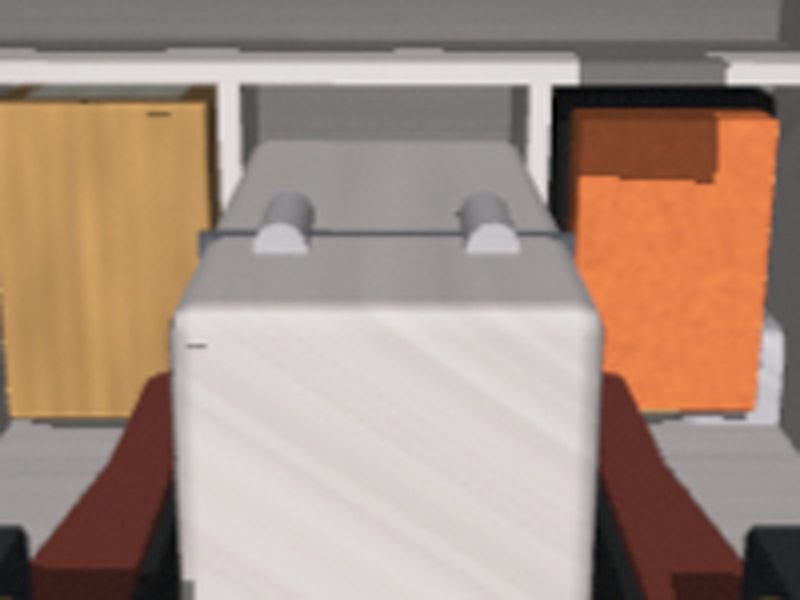

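View pics/scene6.png

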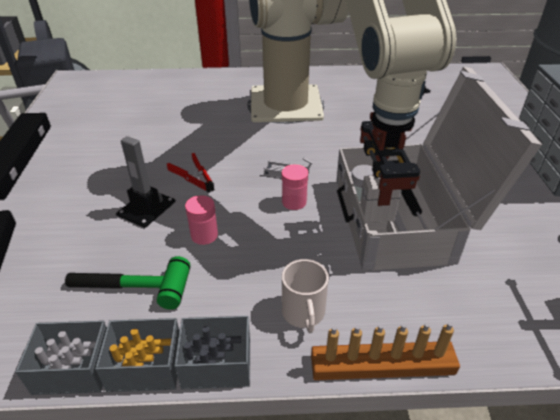

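```bash
python3 - <<'E'
from h import *
import pickle
W=pickle.load(open('d6.pkl','rb'))['wrist']
def z(x,y): return (180+(x+.5)/4-.5,150+(y+.5)/4-.5)
for n,p,h in[('caseL',(258,143),71),('caseR',(513,143),71),('d3',(229,120),40),('d4',(540,120),40),('longfront',(240,84),40),('longfront',(520,84),40),('longback',(385,52),40)]: print(n,onz(W,*z(*p),h).round(1))
E
```

```text
caseL [596.  190.8  71. ]
caseR [637.8 193.   71. ]
d3 [587.8 188.8  40. ]
d4 [645.9 191.8  40. ]
longfront [589.7 195.6  40. ]
longfront [641.6 198.3  40. ]
longback [616.3 202.9  40. ]
```

```bash
python3 -m creep '[{"tx":0,"ty":1,"tz":-15,"rx":0,"ry":0,"rz":0,"fingers":180},{"tx":0,"ty":1,"tz":-28,"rx":0,"ry":0,"rz":0,"fingers":180},{"tx":0,"ty":1,"tz":-38,"rx":0,"ry":0,"rz":0,"fingers":180},{"tx":0,"ty":1,"tz":-45,"rx":0,"ry":0,"rz":0,"fingers":180},{"tx":0,"ty":1,"tz":-45,"rx":0,"ry":0,"rz":0,"fingers":180}]';python3 -m creep '[{"tx":0,"ty":0,"tz":-8,"rx":0,"ry":0,"rz":0,"fingers":180},{"tx":0,"ty":0,"tz":-15,"rx":0,"ry":0,"rz":0,"fingers":180},{"tx":0,"ty":0,"tz":-18,"rx":0,"ry":0,"rz":0,"fingers":180},{"tx":0,"ty":0,"tz":-19.5,"rx":0,"ry":0,"rz":0,"fingers":180},{"tx":0,"ty":0,"tz":-20,"rx":0,"ry":0,"rz":0,"fingers":180},{"tx":0,"ty":0,"tz":-20,"rx":0,"ry":0,"rz":0,"fingers":180}]'; python3 -c "
from h import *
st()"
```

```text
t: 14.88
ee_pos: [617.5, 160.2, 82.8]
orientation: [-1.235, 1.172, -1.17]
ft_force: [0.8, -1.2, -2.5]
width: 43.8
t: 15.62
ee_pos: [618.1, 160.3, 63.8]
orientation: [-1.233, 1.171, -1.171]
ft_force: [-0.5, -0.7, -3.2]
width: 43.8
 t 15.62 tcp [618.1 160.3  63.8] y [ 0.  0. -1.] z [0.999 0.052 0.   ] jawyaw 2.98 q [ 0.235  0.657  1.683 -0.     0.801  0.183] F [-0.5 -0.7 -3.2] w 43.8
```

```bash
python3 -m creep '[{"tx":0,"ty":0,"tz":-0.5,"rx":0,"ry":0,"rz":0,"fingers":180},{"tx":0,"ty":0,"tz":-1,"rx":0,"ry":0,"rz":0,"fingers":180},{"tx":0,"ty":0,"tz":-1,"rx":0,"ry":0,"rz":0,"fingers":180}]';python3 -m creep '[{"tx":0,"ty":0,"tz":-0.5,"rx":0,"ry":0,"rz":0,"fingers":180},{"tx":0,"ty":0,"tz":-1,"rx":0,"ry":0,"rz":0,"fingers":180},{"tx":0,"ty":0,"tz":-1,"rx":0,"ry":0,"rz":0,"fingers":180}]'
```

```text
t: 16.0
ee_pos: [618.0, 160.3, 62.8]
orientation: [-1.233, 1.171, -1.171]
ft_force: [-0.2, 0.1, -2.5]
width: 44.0
t: 16.38
ee_pos: [618.1, 160.3, 62.7]
orientation: [-1.233, 1.171, -1.171]
ft_force: [-3.3, -1.0, 6.8]
width: 43.8
```

Contact at the expected height (foot at 4 mm). I'll release and retreat.

```bash
python3 -m creep '[{"tx":0,"ty":0,"tz":0.5,"rx":0,"ry":0,"rz":0,"fingers":180},{"tx":0,"ty":0,"tz":0.5,"rx":0,"ry":0,"rz":0,"fingers":50},{"tx":0,"ty":0,"tz":0.5,"rx":0,"ry":0,"rz":0,"fingers":50},{"tx":0,"ty":0,"tz":0.5,"rx":0,"ry":0,"rz":0,"fingers":50},{"tx":0,"ty":0,"tz":0.5,"rx":0,"ry":0,"rz":0,"fingers":50},{"tx":0,"ty":0,"tz":15,"rx":0,"ry":0,"rz":0,"fingers":50},{"tx":0,"ty":0,"tz":60,"rx":0,"ry":0,"rz":0,"fingers":50},{"tx":0,"ty":0,"tz":120,"rx":0,"ry":0,"rz":0,"fingers":50},{"tx":0,"ty":-20,"tz":170,"rx":0,"ry":0,"rz":0,"fingers":50},{"tx":0,"ty":-60,"tz":200,"rx":0,"ry":0,"rz":0,"fingers":50}]'; python3 - <<'E'
from h import *
st()
import json
from scipy.optimize import least_squares
L=[json.loads(l) for l in open('log.jsonl')]
# FK model
def fk(q,p):
    h,a1,L1,a3,L2,d=p
    s=q[1];f=q[1]+q[2]
    def Ry(t): return R.from_euler('y',t).as_matrix()
    def Rz(t): return R.from_euler('z',t).as_matrix()
    # arm plane x-z ; link direction at angle from vertical -> Ry
    P=np.array([a1,0,h])+Ry(s)@[0,0,L1]+Ry(f)@[a3,0,L2]
    M=Ry(f)@Rz(q[3])@Ry(q[4])@Rz(q[5])
    P=P+M@[0,0,d]
    return Rz(q[0])@P,Rz(q[0])@M
for sg in(1,):
    def res(p):
        return np.concatenate([fk(q,p)[0]-np.array(x) for q,x,o in L])
    r=least_squares(res,[350,0,450,0,450,250]);print(r.x,np.abs(r.fun).max(),np.linalg.matrix_rank(r.jac))
for q,x,o in L[:1]+L[-1:]:
    print(fk(q,r.x)[1].T@R.from_rotvec(o).as_matrix())
g=grab('wrist','wrist7.png')
E
```

```text
t: 17.62
ee_pos: [619.0, 100.9, 266.1]
orientation: [-1.23, 1.166, -1.171]
ft_force: [0.1, 0.1, -0.9]
width: 70.8
 t 17.62 tcp [619.  100.9 266.1] y [ 0.005  0.001 -1.   ] z [0.999 0.054 0.005] jawyaw 3.10 q [0.142 0.387 1.598 0.    1.151 0.088] F [ 0.1  0.1 -0.9] w 70.8
[421.2    -0.167 563.449  77.499 484.811 410.813] 11.711556116578336 6
[[-0. -0. -1.]
 [-1.  0.  0.]
 [ 0.  1. -0.]]
[[-0. -0. -1.]
 [-1.  0.  0.]
 [ 0.  1. -0.]]
```

View pics/wrist7.png

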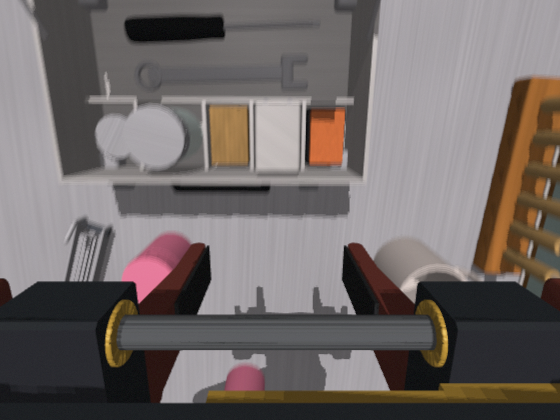

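The wrist view shows the jar at (157,135) and the case at (278,135), both standing in their bays. Next I'll sharpen the arm kinematics so I can plan the lamp turn.

```bash
python3 - <<'E'
from h import *
import json
L=[json.loads(l) for l in open('log.jsonl')]
for q,x,o in L:
    print(np.round(q,3),np.round(x,1),'r %.1f'%np.hypot(x[0],x[1]),'az-q1 %.4f'%(np.arctan2(x[1],x[0])-q[0]))
def lin(cols):
    A=[];b=[]
    for q,x,o in L:
        s=q[1];f=q[1]+q[2]
        r=np.hypot(x[0],x[1])
        A.append([1,0,np.cos(s),np.sin(s),np.cos(f),np.sin(f)]);b.append(r)
        A.append([0,1,-np.sin(s),np.cos(s),-np.sin(f),np.cos(f)]);b.append(x[2])
    A=np.array(A)[:,cols];b=np.array(b)
    c,*_=np.linalg.lstsq(A,b,rcond=None);print(c,(A@c-b).round(1))
lin([0,1,2,3,4,5]);lin([1,3,5]);lin([1,3,4,5]);lin([0,1,3,5])
E
```

```text
[ 1.253  0.424  1.631 -0.     1.089 -0.019] [183.8 596.9 230.1] r 624.6 az-q1 0.0190
[ 1.253  0.424  1.631 -0.     1.089 -0.019] [183.8 596.9 230.1] r 624.6 az-q1 0.0190
[ 0.165  0.041  2.009  0.     1.089 -1.106] [410.7  80.5 281.2] r 418.6 az-q1 0.0285
[-0.255  0.292  1.885  0.     0.967 -1.526] [ 502.4 -118.5  210.4] r 516.2 az-q1 0.0232
[-0.256  0.54   1.959 -0.     0.642 -1.528] [ 504.3 -119.9   59.2] r 518.3 az-q1 0.0229
[0.217 0.288 1.896 0.    0.959 0.07 ] [497.  121.8 208. ] r 511.7 az-q1 0.0234
[ 0.271  0.299  1.879 -0.     0.964  0.219] [497.7 150.4 208.4] r 519.9 az-q1 0.0228
[ 0.275  0.438  1.93  -0.     0.772  0.223] [499.5 153.2 119.4] r 522.5 az-q1 0.0228
[0.277 0.531 1.948 0.    0.661 0.225] [499.2 154.4  66. ] r 522.5 az-q1 0.0228
[0.164 0.271 1.899 0.    0.964 0.109] [501.   94.8 215.7] r 509.9 az-q1 0.0234
[-0.183  0.42   1.698  0.     1.025  0.193] [595.3 -98.2 206.7] r 603.4 az-q1 0.0198
[-0.187  0.63   1.76   0.     0.752  0.192] [ 598.  -100.8   58.9] r 606.4 az-q1 0.0196
[-0.187  0.63   1.76  -0.     0.752  0.192] [ 598.  -100.7   58.8] r 606.4 az-q1 0.0196
[
[... 505 characters left out ...]
10.76367943 501.76040356 458.29989297] [-12.5   3.5 -12.5   3.5   8.6  -1.8   4.9  -1.4  14.2  -6.4   5.8  -1.6
   4.4  -1.3  10.5  -3.9  13.4  -5.8   3.   -1.6  -7.4   2.5   2.1   1.3
   2.2   1.3  -7.3   4.3  -2.9   4.1 -18.    3.3]
[ 11.76418538 562.17500995  77.17798772 485.60833529] [ 0.6  0.1  0.6  0.1 -0.3  0.   0.7 -0.  -0.2 -0.2  0.8 -0.   0.6 -0.
 -0.1 -0.1 -0.1 -0.2 -1.8 -0.   0.5  0.1 -0.  -0.   0.  -0.  -0.4  0.
 -0.   0.  -1.2  0.2]
[-19.72941611  -9.94144887 513.30322496 476.83373392] [-11.1   6.3 -11.1   6.3   5.7   2.    3.7  -0.1  11.5 -10.5   4.5  -0.4
   3.3  -0.    8.6  -5.9  10.9  -9.6   1.6  -0.1  -6.6   4.2   1.8  -2.1
   1.9  -2.1  -6.1   3.6  -2.2   1.2 -16.4   7.4]
```

```bash
python3 -m creep '[{"tx":-10,"ty":-50,"tz":10,"rx":0.1,"ry":0,"rz":0,"fingers":50},{"tx":-20,"ty":-100,"tz":20,"rx":0.2,"ry":-0.1,"rz":0,"fingers":50},{"tx":-30,"ty":-150,"tz":30,"rx":0.3,"ry":-0.2,"rz":0,"fingers":50},{"tx":-30,"ty":-150,"tz":30,"rx":0.3,"ry":-0.2,"rz":0,"fingers":50},{"tx":-30,"ty":-150,"tz":30,"rx":0.3,"ry":-0.2,"rz":0,"fingers":50},{"tx":-30,"ty":-150,"tz":30,"rx":0.3,"ry":-0.2,"rz":0,"fingers":50}]';python3 - <<'E'
from h import *
o,M=st()
q=o['qpos']
Ry=lambda t:R.from_euler('y',t).as_matrix()
Rz=lambda t:R.from_euler('z',t).as_matrix()
C=np.array([[0,0,-1.],[-1,0,0],[0,1,0]])
for sg in(1,-1):
    A=Rz(q[0])@Ry(q[1]+q[2])@Rz(sg*q[3])@Ry(q[4])@Rz(q[5])
    print(sg,np.abs(A@C-M).max())
    # p = Rz(q1)([0,11.9,h]+...)+A@[0,0,d], h=d+11.8
    base=Rz(q[0])@(np.array([0,11.9,11.8])+Ry(q[1])@[0,0,562.2]+Ry(q[1]+q[2])@[77.3,0,485.3])
    rem=o['ee_pos']-base; v=A[:,2]+[0,0,1]   # d*(A z + zhat)
    d=rem@v/(v@v);print(d,rem-d*v)
E
```

```text
t: 18.42
ee_pos: [588.3, -48.0, 291.8]
orientation: [-0.871, 1.145, -1.045]
ft_force: [0.1, 0.8, -0.2]
width: 70.7
 t 18.43 tcp [588.3 -48.  291.8] y [ 0.195  0.294 -0.936] z [0.977 0.023 0.21 ] jawyaw 1.32 q [-0.274  0.261  1.764  0.4    1.039 -0.52 ] F [ 0.1  0.8 -0.2] w 70.7
1 3.469446951953614e-16
301.3738728279863 [-0.155  0.138 -0.161]
-1 0.6461555659843887
-227.91671893212992 [61.461  8.414 33.816]
```

```bash
cat > ik.py <<'E'
import numpy as np
from scipy.spatial.transform import Rotation as R
Ry=lambda t:R.from_euler('y',t).as_matrix()
Rz=lambda t:R.from_euler('z',t).as_matrix()
C=np.array([[0,0,-1.],[-1,0,0],[0,1,0]])
h,L1,a3,L2,lat,d=313.2,562.2,77.3,485.3,11.9,301.4
lo=np.array([-3,-.9,.09,-1.31,.11,-2.54]);hi=np.array([3,2.11,2.58,4.45,2.69,2.54])
def ik(p,M):
    """returns list of q (two wrist solutions); M tool rotation"""
    A=M@C.T; W=np.array(p)-d*A[:,2]
    rho=np.hypot(W[0],W[1]); q1=np.arctan2(W[1],W[0])-np.arcsin(lat/rho); r=np.sqrt(rho**2-lat**2); z=W[2]-h
    Le=np.hypot(a3,L2); off=np.arctan2(a3,L2)
    D2=r*r+z*z; c=(D2-L1**2-Le**2)/(2*L1*Le)
    if abs(c)>1: return []
    e=np.arccos(c) # angle between links
    al=np.arctan2(r,z); q2=al-np.arctan2(Le*np.sin(e),L1+Le*np.cos(e)); q3=e-off
    B=(Rz(q1)@Ry(q2+q3)).T@A
    out=[]
    s=np.hypot(B[0,2],B[1,2])
    for sg in(1,):  # q5>0
        q5=np.arctan2(s,B[2,2]); q4=np.arctan2(B[1,2],B[0,2]); q6=np.arctan2(B[2,1],-B[2,0])
        for k in(0,2*np.pi):
            if -1.31<=q4+k<=4.45: out.append(np.array([q1,q2,q3,q4+k,q5,q6]))
    return out
def ok(q): return np.all(q>lo)&np.all(q<hi)
E
python3 - <<'E'
from h import *; from ik import *
o=ctrl.get_obs();M=R.from_rotvec(o['orientation']).as_matrix()
print(ik(o['ee_pos'],M),o['qpos'])
up=np.array([0,0,1.])
for ph in range(-60,181,15):
    t=np.radians(ph);hh=np.array([np.cos(t),np.sin(t),0]);left=np.array([-np.sin(t),np.cos(t),0])
    tcp=np.array([551,214.5,240])-22*hh   # lamp centre 22 ahead of TCP (grasp 33 above centre)
    for sg in(1,-1):
        z=sg*left; M=np.array([np.cross(hh,z),hh,z]).T
        for q in ik(tcp,M): print(ph,sg,q.round(2),ok(q))
E
```

```text
[array([-0.27408361,  0.26049398,  1.76493161,  0.40017929,  1.03809773,
       -0.52038343])] [-0.27423335  0.26060674  1.76437299  0.40008424  1.03856078 -0.52032568]
-60 1 [ 0.89  0.85  1.7  -1.27  1.77  1.01] True
-60 -1 [ 0.89  0.85  1.7  -1.27  1.77 -2.13] True
-15 1 [0.86 0.73 2.24 4.27 1.5  1.42] True
-15 -1 [ 0.86  0.73  2.24  4.27  1.5  -1.72] True
0 1 [0.72 0.74 2.38 3.86 1.56 1.56] True
0 -1 [ 0.72  0.74  2.38  3.86  1.56 -1.58] True
15 1 [0.46 0.77 2.46 3.34 1.66 1.59] True
15 -1 [ 0.46  0.77  2.46  3.34  1.66 -1.55] True
30 1 [0.15 0.77 2.45 2.77 1.64 1.54] True
30 -1 [ 0.15  0.77  2.45  2.77  1.64 -1.6 ] True
45 1 [-0.08  0.74  2.36  2.27  1.54  1.6 ] True
45 -1 [-0.08  0.74  2.36  2.27  1.54 -1.54] True
60 1 [-0.2   0.73  2.21  1.89  1.51  1.76] True
60 -1 [-0.2   0.73  2.21  1.89  1.51 -1.39] True
75 1 [-0.23  0.75  2.04  1.6   1.56  1.92] True
75 -1 [-0.23  0.75  2.04  1.6   1.56 -1.22] True
90 1 [-0.22  0.8   1.86  1.38  1.67  2.05] True
90 -1 [-0.22  0.8   1.86  1.38  1.67 -1.09] True
105 1 [-0.17  0.86  1.67  1.21  1.82  2.14] True
105 -1 [-0.17  0.86  1.67  1.21  1.82 -1.  ] True
120 1 [-0.11  0.92  1.49  1.07  1.98  2.2 ] True
120 -1 [-0.11  0.92  1.49  1.07  1.98 -0.94] True
135 1 [-0.03  0.99  1.31  0.95  2.15  2.22] True
135 -1 [-0.03  0.99  1.31  0.95  2.15 -0.92] True
150 1 [0.05 1.05 1.15 0.83 2.31 2.2 ] True
150 -1 [ 0.05  1.05  1.15  0.83  2.31 -0.94] True
165 1 [0.14 1.11 1.02 0.67 2.47 2.12] True
165 -1 [ 0.14  1.11  1.02  0.67  2.47 -1.02] True
180 1 [0.23 1.15 0.93 0.45 2.59 1.96] True
180 -1 [ 0.23  1.15  0.93  0.45  2.59 -1.18] True
```

```bash
python3 - <<'E'
from h import *; from ik import *
from scipy.spatial.transform import Slerp
th=np.radians(-31)
for ph in (60,75,93):
  t=np.radians(ph);hh=np.array([np.cos(t),np.sin(t),0]);left=np.array([-np.sin(t),np.cos(t),0])
  for sg in(1,-1):
    y0=np.array([0,0,-1.]);z0=sg*np.array([-np.sin(th),np.cos(th),0]);M0=np.array([np.cross(y0,z0),y0,z0]).T
    z=sg*left;M1=np.array([np.cross(hh,z),hh,z]).T
    rel=R.from_matrix(M1@M0.T).as_rotvec();print('ph',ph,sg,'relrot',rel.round(3),np.degrees(np.linalg.norm(rel)).round(1))
    P1=np.array([494,-349,330.]);P2=np.array([551,214.5,240])-22*hh
    for s in np.linspace(0,1,9):
        M=R.from_rotvec(rel*s).as_matrix()@M0
        p=P1*(1-s)+P2*s+np.array([0,0,60*4*s*(1-s)])
        lc=p+22*M[:,1]
        print(s.round(2),[ (q.round(2),ok(q)) for q in ik(p,M)],'tip end',(p+112*M[:,1]).round(0))
E
```

```text
ph 60 1 relrot [ 0.429 -1.659  1.222] 120.6
0.0 [(array([-0.63,  0.3 ,  1.58,  0.  ,  1.27, -1.66]), np.True_)] tip end [ 494. -349.  218.]
0.12 [(array([-0.62,  0.17,  1.72,  0.19,  1.13, -1.88]), np.True_)] tip end [ 522. -273.  236.]
0.25 [(array([-0.62,  0.08,  1.86,  0.43,  1.01, -2.15]), np.True_)] tip end [ 548. -194.  251.]
0.38 [(array([-0.6 ,  0.03,  1.99,  0.72,  0.93, -2.49]), np.True_)] tip end [ 570. -113.  262.]
0.5 [(array([-0.58,  0.04,  2.11,  1.05,  0.91, -2.91]), np.False_)] tip end [587. -31. 270.]
0.62 [(array([-0.52,  0.11,  2.22,  1.39,  0.96,  2.92]), np.False_)] tip end [598.  52. 273.]
0.75 [(array([-0.44,  0.27,  2.28,  1.66,  1.1 ,  2.46]), np.True_)] tip end [603. 134. 270.]
0.88 [(array([-0.33,  0.5 ,  2.29,  1.83,  1.3 ,  2.06]), np.True_)] tip end [603. 214. 260.]
1.0 [(array([-0.2 ,  0.73,  2.21,  1.89,  1.51,  1.76]), np.True_)] tip end [596. 292. 240.]
ph 60 -1 relrot [ 0.429 -1.659  1.222] 120.6
0.0 [(array([-0.63,  0.3 ,  1.58,  0.  ,  1.27,  1.48]), np.True_)] tip end [ 494. -349.  218.]
0.12 [(array([-0.62,  0.17,  1.72,  0.19,  1.13,  1.26]), 
[... 3600 characters left out ...]
), np.True_)] tip end [ 522. -266.  236.]
0.25 [(array([-0.66,  0.15,  1.78,  0.49,  1.17,  0.85]), np.True_)] tip end [ 545. -180.  252.]
0.38 [(array([-0.66,  0.15,  1.87,  0.74,  1.19,  0.5 ]), np.True_)] tip end [562. -92. 266.]
0.5 [(array([-0.63,  0.2 ,  1.95,  0.96,  1.25,  0.15]), np.True_)] tip end [572.  -6. 275.]
0.62 [(array([-0.57,  0.31,  1.99,  1.14,  1.34, -0.2 ]), np.True_)] tip end [575.  79. 279.]
0.75 [(array([-0.48,  0.46,  1.99,  1.26,  1.45, -0.52]), np.True_)] tip end [570. 159. 276.]
0.88 [(array([-0.35,  0.64,  1.93,  1.33,  1.58, -0.82]), np.True_)] tip end [560. 235. 263.]
1.0 [(array([-0.21,  0.81,  1.82,  1.34,  1.7 , -1.07]), np.True_)] tip end [546. 304. 240.]
```

```bash
python3 -m creep '[{"tx":-10,"ty":-20,"tz":10,"rx":-0.15,"ry":0.1,"rz":0,"fingers":50},{"tx":-20,"ty":-50,"tz":20,"rx":-0.3,"ry":0.2,"rz":0,"fingers":50},{"tx":-30,"ty":-80,"tz":20,"rx":-0.3,"ry":0.2,"rz":0,"fingers":50},{"tx":-30,"ty":-80,"tz":20,"rx":-0.3,"ry":0.2,"rz":0,"fingers":50}]'; python3 -m creep '[{"tx":-5,"ty":-20,"tz":0,"rx":0,"ry":0,"rz":-0.18,"fingers":50},{"tx":-10,"ty":-40,"tz":0,"rx":0,"ry":0,"rz":-0.36,"fingers":50},{"tx":-15,"ty":-65,"tz":0,"rx":0,"ry":0,"rz":-0.54,"fingers":50},{"tx":-20,"ty":-90,"tz":0,"rx":0,"ry":0,"rz":-0.72,"fingers":50},{"tx":-30,"ty":-110,"tz":0,"rx":0,"ry":0,"rz":-0.9,"fingers":50},{"tx":-40,"ty":-130,"tz":0,"rx":0,"ry":0,"rz":-1.08,"fingers":50},{"tx":-45,"ty":-155,"tz":0,"rx":0,"ry":0,"rz":-1.26,"fingers":50},{"tx":-50,"ty":-180,"tz":0,"rx":0,"ry":0,"rz":-1.44,"fingers":50},{"tx":-57,"ty":-200,"tz":0,"rx":0,"ry":0,"rz":-1.62,"fingers":50},{"tx":-64,"ty":-221,"tz":0,"rx":0,"ry":0,"rz":-1.8,"fingers":50}]'; python3 -m creep '[{"tx":0,"ty":0,"tz":0,"rx":0,"ry":0,"rz":-0.18,"fingers":50},{"tx":0,"ty":0,"tz":0,"rx":0,"ry":0,"rz":-0.36,"fingers":50},{"tx":0,"ty":0,"tz":0,"rx":0,"ry":0,"rz":-0.36,"fingers":50},{"tx":0,"ty":0,"tz":0,"rx":0,"ry":0,"rz":-0.36,"fingers":50}]'; python3 - <<'E'
from h import *
st()
import pickle
D={n:grab(n,n+'8.png') for n in('wrist',)}
pickle.dump(D,open('d8.pkl','wb'))
E
```

```text
t: 18.92
ee_pos: [558.5, -128.4, 311.6]
orientation: [-1.235, 1.169, -1.169]
ft_force: [-0.3, -0.5, -0.2]
width: 70.5
t: 20.18
ee_pos: [495.0, -349.6, 311.3]
orientation: [-0.193, -2.127, 2.126]
ft_force: [-0.3, -0.6, -0.5]
width: 70.4
t: 20.68
ee_pos: [494.6, -349.7, 311.5]
orientation: [-0.524, -1.922, 1.921]
ft_force: [0.6, -0.1, 0.3]
width: 70.7
 t 20.68 tcp [ 494.6 -349.7  311.5] y [-0.  0. -1.] z [-0.508 -0.862 -0.   ] jawyaw -120.50 q [-0.635  0.315  1.596  0.     1.231  1.468] F [ 0.6 -0.1  0.3] w 70.7
```

View pics/wrist8.png

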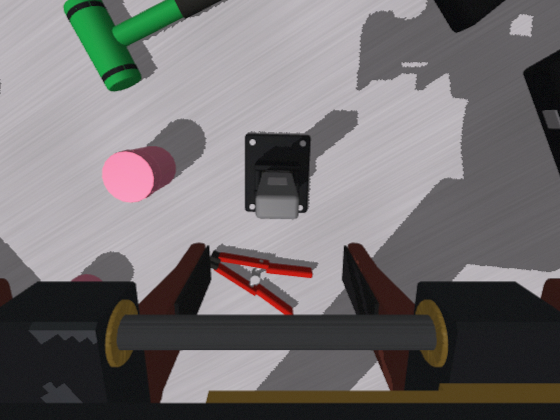

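```bash
python3 - <<'E'
from h import *
import pickle
W=pickle.load(open('d8.pkl','rb'))['wrist']
cv2.imwrite('pics/z11.png',cv2.resize(W['pixels'][120:225,225:330],(600,600),interpolation=cv2.INTER_CUBIC))
E
```

```text
(no output)
```

View pics/z11.png

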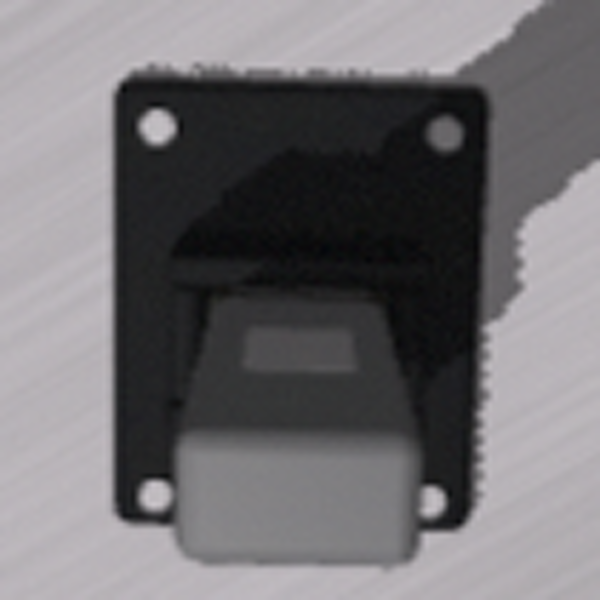

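```bash
python3 - <<'E'
from h import *
import pickle
W=pickle.load(open('d8.pkl','rb'))['wrist']
s=600/105
def z(x,y): return (225+(x+.5)/s-.5,120+(y+.5)/s-.5)
def quad(n,pts,h):
    c=[onz(W,*z(*p),h) for p in pts];print(n,np.mean(c,0).round(1))
    for i in range(4):
        e=c[(i+1)%4]-c[i];print('  %.1f %.1f'%(np.linalg.norm(e),np.degrees(np.arctan2(e[1],e[0]))))
quad('lamptop',[(177,432),(420,432),(420,567),(177,563)],190)
quad('plate',[(115,80),(490,88),(468,532),(115,522)],10)
quad('holes',[(157,127),(444,133),(432,500),(156,498)],10)
E
```

```text
lamptop [ 494.8 -349.7  190. ]
  36.4 -120.5
  21.1 150.5
  37.2 58.6
  20.5 -31.4
plate [ 494.6 -349.4   10. ]
  88.5 -121.7
  108.9 148.2
  88.7 57.8
  108.1 -31.9
holes [ 493.1 -348.6   10. ]
  68.1 -121.6
  90.1 148.8
  69.1 59.1
  91.0 -31.8
```

```bash
python3 -m creep '[{"tx":0,"ty":0,"tz":-45,"rx":0,"ry":0,"rz":-0.014,"fingers":50},{"tx":0,"ty":0,"tz":-95,"rx":0,"ry":0,"rz":-0.014,"fingers":50},{"tx":0,"ty":0,"tz":-140,"rx":0,"ry":0,"rz":-0.014,"fingers":50},{"tx":0,"ty":0,"tz":-170,"rx":0,"ry":0,"rz":-0.014,"fingers":50},{"tx":0,"ty":0,"tz":-182,"rx":0,"ry":0,"rz":-0.014,"fingers":50},{"tx":0,"ty":0,"tz":-186,"rx":0,"ry":0,"rz":-0.014,"fingers":50},{"tx":0,"ty":0,"tz":-186,"rx":0,"ry":0,"rz":-0.014,"fingers":50},{"tx":0,"ty":0,"tz":-186,"rx":0,"ry":0,"rz":-0.014,"fingers":200},{"tx":0,"ty":0,"tz":-186,"rx":0,"ry":0,"rz":-0.014,"fingers":200},{"tx":0,"ty":0,"tz":-186,"rx":0,"ry":0,"rz":-0.014,"fingers":200}]'; python3 -m creep '[{"tx":0,"ty":0,"tz":0,"rx":0,"ry":0,"rz":0,"fingers":200},{"tx":0,"ty":0,"tz":0,"rx":0,"ry":0,"rz":0,"fingers":200},{"tx":0,"ty":0,"tz":0,"rx":0,"ry":0,"rz":0,"fingers":200},{"tx":0,"ty":0,"tz":0,"rx":0,"ry":0,"rz":0,"fingers":200}]'; python3 - <<'E'
from h import *
st()
grab('wrist','wrist9.png')
E
```

```text
t: 21.98
ee_pos: [494.1, -350.9, 126.2]
orientation: [-0.541, -1.91, 1.91]
ft_force: [0.2, -0.7, -0.1]
width: 44.4
t: 22.48
ee_pos: [494.1, -350.8, 125.9]
orientation: [-0.54, -1.91, 1.91]
ft_force: [-1.1, -0.1, 3.7]
width: 38.0
 t 22.48 tcp [ 494.1 -350.8  125.9] y [ 0. -0. -1.] z [-0.524 -0.852  0.   ] jawyaw -121.58 q [-0.637  0.529  1.74  -0.     0.872  1.485] F [-1.1 -0.1  3.7] w 38.0
```

View pics/wrist9.png

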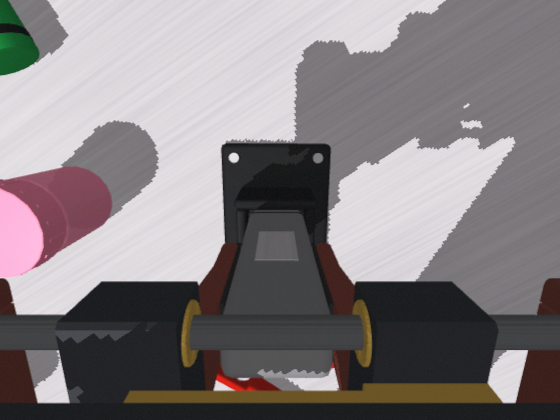

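```bash
python3 -m creep '[{"tx":0,"ty":0,"tz":8,"rx":0,"ry":0,"rz":0,"fingers":200},{"tx":0,"ty":0,"tz":22,"rx":0,"ry":0,"rz":0,"fingers":200},{"tx":0,"ty":0,"tz":40,"rx":0,"ry":0,"rz":0,"fingers":200},{"tx":0,"ty":0,"tz":60,"rx":0,"ry":0,"rz":0,"fingers":200},{"tx":0,"ty":0,"tz":85,"rx":0,"ry":0,"rz":0,"fingers":200},{"tx":0,"ty":0,"tz":120,"rx":0,"ry":0,"rz":0,"fingers":200},{"tx":0,"ty":0,"tz":165,"rx":0,"ry":0,"rz":0,"fingers":200},{"tx":0,"ty":0,"tz":200,"rx":0,"ry":0,"rz":0,"fingers":200},{"tx":0,"ty":0,"tz":205,"rx":0,"ry":0,"rz":0,"fingers":200},{"tx":0,"ty":0,"tz":205,"rx":0,"ry":0,"rz":0,"fingers":200}]'; python3 - <<'E'
from h import *; from ik import *
o,M0=st()
grab('scene','scene10.png')
t=np.radians(75);hh=np.array([np.cos(t),np.sin(t),0]);left=np.array([-np.sin(t),np.cos(t),0])
z=-left;M1=np.array([np.cross(hh,z),hh,z]).T
rel=R.from_matrix(M1@M0.T).as_rotvec();print('rel',rel)
P2=np.array([551.5,215,240])-26*hh;P1=o['ee_pos'];print(P2,P2-P1)
for s in np.linspace(0,1,21):
    M=R.from_rotvec(rel*s).as_matrix()@M0
    p=P1*(1-s)+P2*s+np.array([0,0,200*s*(1-s)])
    q=ik(p,M)[0]
    print('%.2f'%s,(p-P1).round(0),(rel*s).round(3),q.round(2),ok(q), 'lampfoot',(p+116*M[:,1]).round(0))
E
```

```text
t: 23.78
ee_pos: [493.5, -350.4, 330.3]
orientation: [-0.54, -1.91, 1.91]
ft_force: [1.2, 0.0, -3.1]
width: 37.7
 t 23.77 tcp [ 493.5 -350.4  330.3] y [-0.  0. -1.] z [-0.524 -0.852 -0.   ] jawyaw -121.58 q [-0.637  0.298  1.575 -0.     1.268  1.485] F [ 1.2  0.  -3.1] w 37.7
rel [ 0.655 -1.645  1.419]
[544.771 189.886 240.   ] [ 51.243 540.293 -90.31 ]
0.00 [0. 0. 0.] [ 0. -0.  0.] [-0.64  0.3   1.58 -0.    1.27  1.48] True lampfoot [ 493. -350.  214.]
0.05 [ 3. 27.  5.] [ 0.033 -0.082  0.071] [-0.64  0.25  1.63  0.08  1.22  1.39] True lampfoot [ 505. -319.  220.]
0.10 [ 5. 54.  9.] [ 0.065 -0.165  0.142] [-0.64  0.21  1.68  0.17  1.17  1.28] True lampfoot [ 517. -287.  225.]
0.15 [ 8. 81. 12.] [ 0.098 -0.247  0.213] [-0.64  0.17  1.74  0.26  1.13  1.17] True lampfoot [ 528. -255.  230.]
0.20 [ 10. 108.  14.] [ 0.131 -0.329  0.284] [-0.64  0.14  1.79  0.36  1.1   1.04] True lampfoot [ 538. -222.  235.]
0.25 [ 13. 135.  15.] [ 0.164 -0.411  0.355] [-0.64  0.12  1.84  0.47  1.07  0.91] True lampfoot [ 548. -189.  240.]
0.30 [ 15. 162.  15.] [ 0.196 -0.494  0.426] [-0.64  0.1   1.88  0
[... 949 characters left out ...]
[592. 115. 265.]
0.75 [ 38. 405. -30.] [ 0.491 -1.234  1.064] [-0.49  0.37  2.16  1.45  1.26 -0.62] True lampfoot [592. 147. 264.]
0.80 [ 41. 432. -40.] [ 0.524 -1.316  1.135] [-0.44  0.45  2.15  1.5   1.32 -0.76] True lampfoot [590. 180. 262.]
0.85 [ 44. 459. -51.] [ 0.557 -1.398  1.206] [-0.4   0.53  2.14  1.54  1.38 -0.89] True lampfoot [588. 211. 258.]
0.90 [ 46. 486. -63.] [ 0.589 -1.481  1.277] [-0.35  0.6   2.12  1.57  1.45 -1.01] True lampfoot [584. 242. 254.]
0.95 [ 49. 513. -76.] [ 0.622 -1.563  1.348] [-0.29  0.68  2.08  1.59  1.51 -1.12] True lampfoot [580. 272. 248.]
1.00 [ 51. 540. -90.] [ 0.655 -1.645  1.419] [-0.24  0.75  2.04  1.59  1.56 -1.22] True lampfoot [575. 302. 240.]
```

View pics/scene10.png

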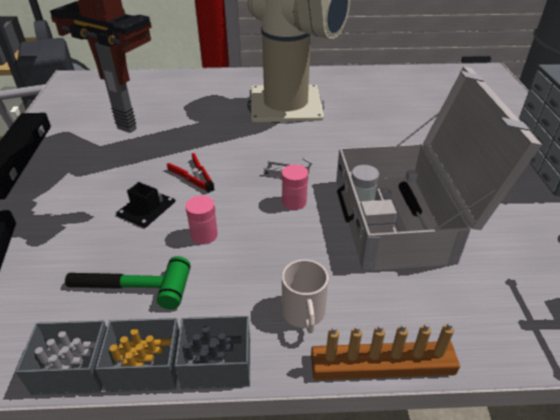

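```bash
python3 -m creep '[{"tx":2,"ty":20,"tz":4,"rx":0.022,"ry":-0.055,"rz":0.047,"fingers":200},{"tx":5,"ty":54,"tz":9,"rx":0.065,"ry":-0.165,"rz":0.142,"fingers":200},{"tx":8,"ty":81,"tz":12,"rx":0.098,"ry":-0.247,"rz":0.213,"fingers":200},{"tx":10,"ty":108,"tz":14,"rx":0.131,"ry":-0.329,"rz":0.284,"fingers":200},{"tx":13,"ty":135,"tz":15,"rx":0.164,"ry":-0.411,"rz":0.355,"fingers":200},{"tx":15,"ty":162,"tz":15,"rx":0.196,"ry":-0.494,"rz":0.426,"fingers":200},{"tx":18,"ty":189,"tz":14,"rx":0.229,"ry":-0.576,"rz":0.497,"fingers":200},{"tx":20,"ty":216,"tz":12,"rx":0.262,"ry":-0.658,"rz":0.568,"fingers":200},{"tx":23,"ty":243,"tz":9,"rx":0.295,"ry":-0.74,"rz":0.639,"fingers":200},{"tx":26,"ty":270,"tz":5,"rx":0.327,"ry":-0.823,"rz":0.709,"fingers":200}]'; python3 - <<'E'
from h import *
st()
grab('scene','scene11.png')
E
```

```text
t: 25.08
ee_pos: [519.1, -79.7, 333.9]
orientation: [0.448, 2.173, -1.213]
ft_force: [1.3, 0.1, -3.5]
width: 38.3
 t 25.07 tcp [519.1 -79.7 333.9] y [ 0.553  0.525 -0.648] z [ 0.34  -0.851 -0.4  ] jawyaw -68.22 q [-0.622  0.129  2.053  1.031  1.06   0.155] F [ 1.3  0.1 -3.5] w 38.3
```

View pics/scene11.png

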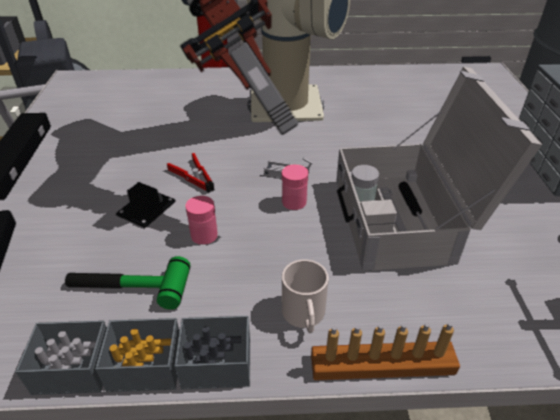

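```bash
python3 -m creep '[{"tx":2,"ty":27,"tz":-5,"rx":0.033,"ry":-0.082,"rz":0.071,"fingers":200},{"tx":5,"ty":54,"tz":-11,"rx":0.065,"ry":-0.165,"rz":0.142,"fingers":200},{"tx":7,"ty":81,"tz":-18,"rx":0.098,"ry":-0.247,"rz":0.213,"fingers":200},{"tx":10,"ty":108,"tz":-26,"rx":0.131,"ry":-0.329,"rz":0.284,"fingers":200},{"tx":12,"ty":135,"tz":-35,"rx":0.164,"ry":-0.411,"rz":0.355,"fingers":200},{"tx":15,"ty":162,"tz":-45,"rx":0.196,"ry":-0.494,"rz":0.426,"fingers":200},{"tx":18,"ty":189,"tz":-56,"rx":0.229,"ry":-0.576,"rz":0.497,"fingers":200},{"tx":20,"ty":216,"tz":-68,"rx":0.262,"ry":-0.658,"rz":0.568,"fingers":200},{"tx":23,"ty":243,"tz":-81,"rx":0.295,"ry":-0.74,"rz":0.639,"fingers":200},{"tx":25,"ty":265,"tz":-93,"rx":0.32,"ry":-0.805,"rz":0.694,"fingers":200}]'; python3 - <<'E'
from h import *
o,M=st()
t=np.radians(75);hh=np.array([np.cos(t),np.sin(t),0]);left=np.array([-np.sin(t),np.cos(t),0])
z=-left;M1=np.array([np.cross(hh,z),hh,z]).T
print(R.from_matrix(M1@M.T).as_rotvec())
D=grab('scene','scene12.png');grab('wrist','wrist12.png');T=grab('top','top12.png')
E
```

```text
t: 26.38
ee_pos: [544.7, 185.1, 240.3]
orientation: [0.209, 1.579, -0.224]
ft_force: [-0.0, -0.9, -3.2]
width: 38.1
 t 26.38 tcp [544.7 185.1 240.3] y [ 0.271  0.962 -0.012] z [ 0.962 -0.272 -0.018] jawyaw -15.76 q [-0.249  0.745  2.048  1.591  1.55  -1.205] F [-0.  -0.9 -3.2] w 38.1
[ 0.007 -0.02   0.013]
```

View pics/scene12.png

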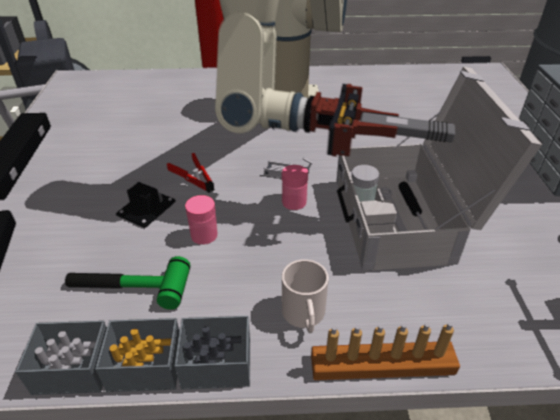

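View pics/top12.png

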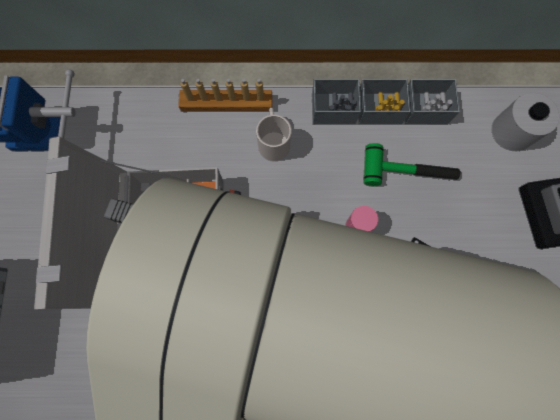

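View pics/wrist12.png

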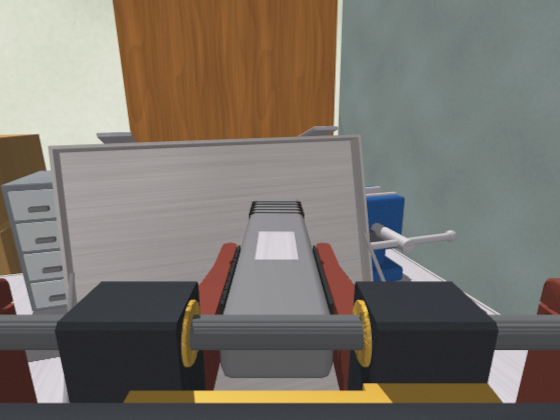

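```bash
python3 -m creep '[{"tx":0,"ty":3,"tz":0,"rx":0.004,"ry":-0.01,"rz":0.007,"fingers":200},{"tx":0,"ty":5,"tz":0,"rx":0.007,"ry":-0.02,"rz":0.013,"fingers":200},{"tx":0,"ty":5,"tz":0,"rx":0.007,"ry":-0.02,"rz":0.013,"fingers":200},{"tx":0,"ty":5,"tz":0,"rx":0.007,"ry":-0.02,"rz":0.013,"fingers":200},{"tx":0,"ty":5,"tz":0,"rx":0.007,"ry":-0.02,"rz":0.013,"fingers":200}]'; python3 - <<'E'
from h import *
import pickle
o,M=st()
D={n:grab(n,n+'13.png') for n in('scene','wrist')}
pickle.dump((D,o),open('d13.pkl','wb'))
S=D['scene'];W=D['wrist']
cv2.imwrite('pics/z12.png',cv2.resize(S['pixels'][70:190,300:480],(800,533),interpolation=cv2.INTER_CUBIC))
cv2.imwrite('pics/z13.png',cv2.resize(W['pixels'][190:390,180:380],(600,600),interpolation=cv2.INTER_CUBIC))
p=o['ee_pos'];h=M[:,1];j=M[:,2];up=np.cross(h,j); up=up*np.sign(up[2])
for n,a in(('foot',116),('head',-64)):
    P=[p+a*h+sx*11*up+sy*19*j for sx in(1,-1) for sy in(1,-1)]
    print(n,'wrist',((proj(W,P)-[180,190])*3).round(0).tolist(),'scene',((proj(S,P)-[300,70])*4.444).round(0).tolist())
E
```

```text
t: 27.15
ee_pos: [545.0, 189.1, 242.9]
orientation: [0.209, 1.558, -0.207]
ft_force: [-0.2, -0.4, -1.7]
width: 38.2
 t 27.15 tcp [545.  189.1 242.9] y [0.262 0.965 0.001] z [ 0.965 -0.262  0.003] jawyaw -15.19 q [-0.24   0.75   2.043  1.595  1.564 -1.224] F [-0.2 -0.4 -1.7] w 38.2
foot wrist [[358.0, 23.0], [222.0, 23.0], [357.0, 98.0], [224.0, 98.0]] scene [[708.0, 271.0], [703.0, 226.0], [695.0, 315.0], [691.0, 270.0]]
head wrist [[475.0, 414.0], [109.0, 414.0], [465.0, 589.0], [119.0, 589.0]] scene [[280.0, 223.0], [288.0, 181.0], [274.0, 267.0], [282.0, 224.0]]
```

View pics/z12.png

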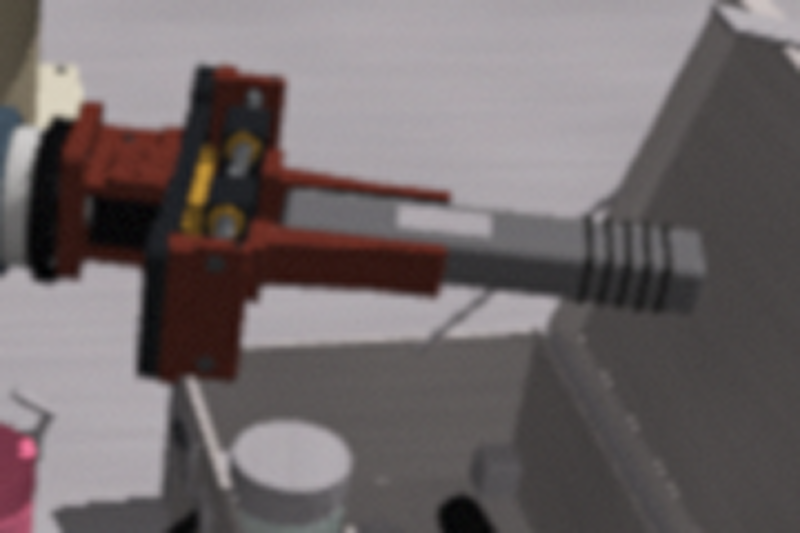

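View pics/z13.png

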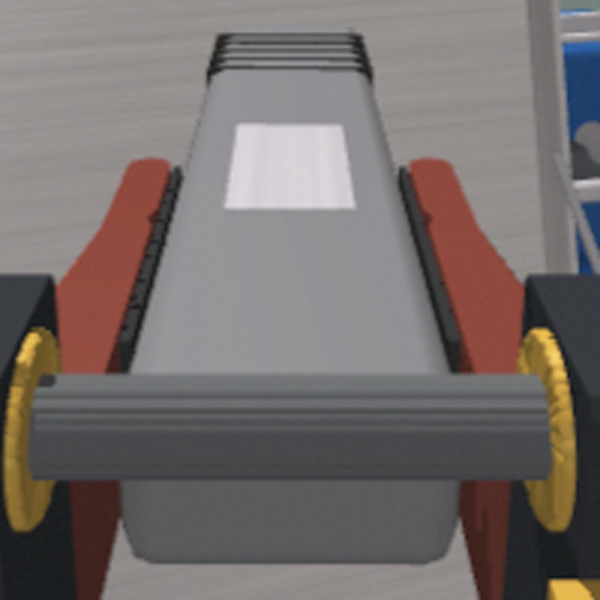

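```bash
python3 - <<'E'
from h import *
for n in('wrist9','wrist13'):
    g=cv2.cvtColor(cv2.imread(f'pics/{n}.png'),cv2.COLOR_BGR2GRAY).astype(float)
    for u in(270,276,282):
        c=g[220:270,u];dd=np.diff(c);i=np.argmax(dd);k=np.argmin(dd)
        def sub(i,s):
            w=np.maximum(s*dd[max(i-2,0):i+3],0);return 220.5+(w*np.arange(max(i-2,0),i+3)).sum()/w.sum()
        c2=g[362:392,u];
        print(n,u,'label top %.2f bottom %.2f'%(sub(i,1),sub(k,-1)),'end',362+np.argmax(np.abs(np.diff(c2))))
E
python3 - <<'E'
import cv2
a=cv2.imread('pics/wrist9.png')[195:390,200:360];b=cv2.imread('pics/wrist13.png')[195:390,200:360]
import numpy as np
cv2.imwrite('pics/z14.png',cv2.resize(np.hstack([a,b]),(800,488),interpolation=cv2.INTER_CUBIC))
E
```

```text
wrist9 270 label top 230.95 bottom 260.02 end 382
wrist9 276 label top 230.79 bottom 260.14 end 372
wrist9 282 label top 230.90 bottom 260.07 end 372
wrist13 270 label top 231.20 bottom 259.07 end 377
wrist13 276 label top 231.18 bottom 259.04 end 377
wrist13 282 label top 231.23 bottom 259.17 end 377
```

View pics/z14.png

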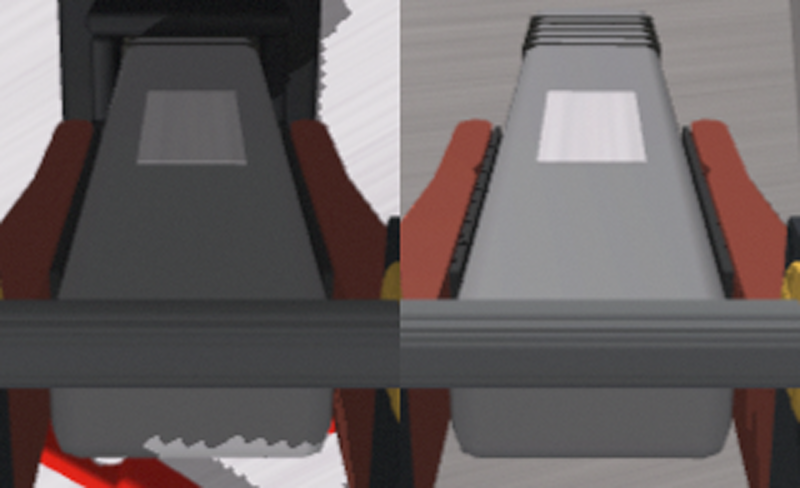

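```bash
python3 -m creep '[{"tx":0,"ty":0,"tz":0,"rx":0,"ry":0,"rz":0,"fingers":200},{"tx":0,"ty":0,"tz":0,"rx":0,"ry":0,"rz":0,"fingers":200},{"tx":0,"ty":0,"tz":0,"rx":0,"ry":0,"rz":0,"fingers":200},{"tx":0,"ty":0,"tz":0,"rx":0,"ry":0,"rz":0,"fingers":200}]'; python3 - <<'E'
from h import *
o,M=st();print(o['qvel'])
grab('scene','scene14.png')
E
```

```text
t: 27.75
ee_pos: [545.0, 189.3, 242.7]
orientation: [0.209, 1.558, -0.207]
ft_force: [-0.6, -0.6, -2.7]
width: 37.5
 t 27.75 tcp [545.  189.3 242.7] y [0.262 0.965 0.001] z [ 0.965 -0.262  0.002] jawyaw -15.17 q [-0.24   0.75   2.043  1.595  1.564 -1.224] F [-0.6 -0.6 -2.7] w 37.5
[-0.     0.    -0.001 -0.001  0.     0.   ]
```

View pics/scene14.png

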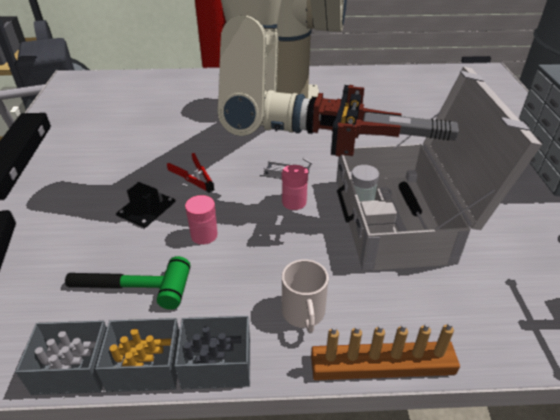

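The jar (365,180) and case (378,215) stand in their bays. The lamp is level and still over the toolbox, and the other bench items look to be where they were. I'll hand the job in.

```bash
python3 -c "
from workcell import ctrl
print(ctrl.close_job())"
```

```text
the job is handed in; nothing more can be done
None
```

The job is finished and handed in at about 28 s of the 72 s allowed. The screw jar stands upright in the larger free bay and the bit case in the narrow one. Both were lowered onto the bay floor until I felt contact, at the expected height, before I let go.

I then drew the lamp straight up out of its dock and turned it level with the strip facing down. I know the strip faces down because the steel back plate is visible on top; I had no view from below. It is held still in the fingers over the middle of the toolbox.

**Last checks:**
- **Lamp level:** the tool is level to about 0.2°.
- **Lamp position:** its centre is at about (552, 214, 243) mm, against a measured toolbox middle of (551, 213.5). Its underside is about 130 mm above the rim.
- **Grip:** opening 37.5–38 mm on the 38 mm wide lamp, with the joints at rest.
- **Other items:** the jar and case are upright in their bays, and the other bench items I could see look undisturbed in the last scene picture. The tools and packed items are partly hidden from that view.

**Disagreements:**
- **Toolbox position:** the wrist and top cameras differed by 2–3 mm on where the toolbox is. I used values in between, and both items went in without any sideways force.
- **Lamp droop:** comparing the predicted lamp ends with the wrist picture suggested up to 1.7° of droop. The scene camera, and the label's unchanged position on the lamp since I gripped it, put it below about 0.5°. I took the lamp as level.

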